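# Hang the wash basket in the rinse tank and tip the balls into it

### The arm

A 6-joint arm with a two-finger parallel gripper is mounted at the origin on a cart in front of the work surface, level with it; the furniture and walls round the work are solid. World frame = base frame: x ahead of the robot, y to its left, z up, the work surface at z = 0. Lengths are in m, angles in rad, forces in N, time in s.
With the tool pointing down it reaches from about 0.35 to 0.775 m from the base axis. Payload 5.5 kg.
Tool frame: the origin (TCP) lies on the centre line of the jaws, within the pads' length; the fingertips stand 8 mm ahead of it and the grasp point (between the pads) lies 11 mm behind it; z points along the fingers, y is the direction in which the jaws open and shut (so a half turn about z gives the same grasp; the last joint's range is limited). The gripper opens to 85 mm and grips with 20 to 120 N. Pads are 22 mm wide; open, the fingers measure 114 mm over their backs; the gripper's body (76 mm by 85 mm) begins 54 mm behind the grasp point. The pads swing forward as they close: fully open they stand 13 mm farther back than shut.
Start: joints at [0.995, 0.313, 0.046, 1.304, 0, 1.431], TCP at [0.243, 0.521, 0.239] pointing down, gripper open.
Joint ranges: [-2.76, 2.76], [-0.86, 1.69], [-1.03, 1.26], [-2.2, 2.34], [-1.47, 1.5], [-3.14, 3.14]. Speed limits (rad/s): [2.57, 2.57, 3.14, 3.14, 3.14, 3.14].

### API

Orientations are given as a unit quaternion [w, x, y, z].
In Python, from workcell import env gives the robot as it stands. The module is installed in compiled form; this text tells all that it offers.
- The arm moves only by the tool play_rows, never from a script. Its argument "steps" is a list of rows, each an object with "claw": the closure in counts, from 0 (fully open) to 255 (shut); "dp": the shift along the tool's x, y, z in m, a list of three; "angular": the turn, a rotation vector about the tool's x, y, z in degrees, a list of three. In form: [{"claw": claw, "dp": [dx, dy, dz], "angular": [wx, wy, wz]}, ...]. A call has exactly 8 rows; each row shifts and turns the commanded pose from where the row before left it, along the tool's axes as they then stand; what a row does not reach is not made up. A row lasts 1/12 s, in which the tool goes at most 41.7 mm and 7.16 degrees, less where a joint would pass 70% of its speed; a pose out of reach is approached as far as the arm can. A call is refused whole if a number of a shift passes 0.0417 or a number of a turn 7.16, either way. A call with a gripper value outside its range is refused whole. The fingers move at their own pace and stop on an object; "force" is the grip in N (left out, the last holds). Time passes only in rows, so rows that do not move let the fingers close, or fill a call up. It gives the time, the measured TCP pose, the force and the opening at its end, in the units of the state.
- env.get_state(): the state, without advancing time (a new reading comes with each control period).
- env.read_camera(name): name is "side" or "top" or "wrist"; returns (picture, depth): 384x512x3 uint8, red, green, blue; 384x512 float32, m along the optical axis (not along the pixel's ray), 0 where there is no reading.
- env.calibration(name): a dict with "fx", "fy", "cx", "cy" (pixels), "k1" (the pictures are not rectified: a ray, as slopes to the right and down, at radius r is drawn at 1 + k1 r^2 times it, then the intrinsics apply), "world_from_camera" (4x4, takes a point from camera to world coordinates); the wrist camera has in their place "hand_eye" (4x4, takes a point from camera to tool coordinates, whose origin is the TCP and whose axes are the flange's). Camera axes: x right, y down, z forward; pixel columns grow to the right and rows downward; lengths in m; the calibration is good to about 2 mm. A picture is of the moment at which its call begins: read the wrist's pose just before it. calibration takes no time and is no camera call.
- env.hand_in(): hands the job in, once; it reports no verdict.
The state is a dict: "clock": time; "joint_pos": joint angles; "qvel": joint speeds; "tau": joint torques, N m; "tcp_pos": TCP position; "orientation": TCP orientation; "wrist_force": force on the tool from outside, world axes, zero at the start; "ft_torque": the same for the moment, N m; "finger_gap": finger opening in m.
Only numpy, scipy, OpenCV 4.12 (cv2) and the standard library are available. Lean on these libraries where they do the work, as an engineer would, in place of code of your own. Each camera call takes 0.05 s, during which the arm holds its last target. There are 200 camera calls.

### The job

Hook the small metal basket by its bent lip over the rim of the steel rinse tank, on the long side nearest you, so that it hangs inside the tank, and let go of it. Then tip all five steel balls from the open-ended tray into the hanging basket and stand the empty tray back upright on the worktop. Do not push the timer, the small weight or the spanner about.

Things in the scene. Friction and masses are not known exactly. Their poses are not given: they have to be found in the camera images.
- tank_rim (a point): Top middle of the rim on the near long side of the fixed, open, empty steel tank: 150 (x) by 230 (y) mm outside, rim top 100 mm and inner floor 12 mm above the worktop. The rim is a round bead 8 mm thick on a 4 mm wall; this point is over the bead's centre line. Axes: x across the tank to the far rim (142 mm away), y along the near rim to the left, z up; turned by up to 0.35 rad.
- basket_grip (a point): Centre of the basket's upright black grip, a plate 10 mm thick (x), 44 mm wide (y), 44 mm high, pinched across its thickness from above. It stands on the bent lip at the basket's -x side, 48.5 mm from the basket's middle, 80 mm above its underside. Axes: x from the lip to the opposite wall, z up. The centre of mass lies some 40 mm to +x of the grip.
- basket_lip (a point): Centre of the underside of the bent lip (70 mm wide in y), 25 mm straight below basket_grip; it is to rest on the rim's top. Under it, between the basket's back wall and the down-turned flange, is a gap 13 mm wide (x), centred on this point; the flange reaches 22 mm down and its lower 10 mm flare outward (-x) by about 6 mm. Axes as basket_grip.
- basket_mid (a point): Middle of the basket's box, half-way up. The basket is an open-topped aluminium box with rows of holes, 84 (x) by 124 (y) by 55 (z) mm outside, inside 79 by 119 mm, walls 2.5 mm, about 0.18 kg, standing on the worktop at first. Axes as basket_grip.
- tray_mid (a point): Middle of the grey tray, 20 mm above its underside: 100 mm long (x), 54 mm wide (y) over parallel side walls to grip from above, 40 high, walls 3, about 0.12 kg; closed at -x, open at +x, where the floor ramps up over the last 40 mm to a lip 16 mm above the flat floor (lip edge 50 mm to +x of this point, level with it). Tipped some 60 degrees nose down, the balls roll out. z up.
- ball_0_center (a point): Centre of one of five equal loose steel balls, 16 mm in diameter, 17 g, which start in the tray.
- ball_1_center (a point): Centre of one of five equal loose steel balls, 16 mm in diameter, 17 g, which start in the tray.
- ball_2_center (a point): Centre of one of five equal loose steel balls, 16 mm in diameter, 17 g, which start in the tray.
- ball_3_center (a point): Centre of one of five equal loose steel balls, 16 mm in diameter, 17 g, which start in the tray.
- ball_4_center (a point): Centre of one of five equal loose steel balls, 16 mm in diameter, 17 g, which start in the tray.
- timer: Bystander: small white bench timer, 62 by 62 by 19 mm, loose; origin at the centre of its underside.
- weight: Bystander: small turned metal weight with a neck, 36 mm across, 34 mm high, loose; origin at the centre of its underside.
- spanner: Bystander: open-ended spanner lying flat, 206 mm long, 32 mm wide, 6 mm thick, loose; origin at the centre of its underside.
- tray: The tray itself; origin at the centre of its underside, axes as tray_mid. The tray and the basket start in front of a fixed tall machine (up to 0.6 m high, its front at x = 0.53, from y = -0.33 to y = 0.07): swing past its front at a short reach. 
- basket: The basket itself; origin at the centre of its box's underside, axes as basket_grip.
Not all that is in view belongs to the job. Leave any purple look-alike of the basket alone. What is shaped like the tray but green is not meant.

How it is judged:
On the way, in this order (a step that is already met when the one before it is completed fails the run):
1. the basket hangs by its lip on the tank's near long rim, inside the tank, let go (x of basket_lip in the frame of tank_rim between -0.009 and 0.009 m and y of basket_lip in the frame of tank_rim between -0.055 and 0.055 m and z of basket_lip in the frame of tank_rim between -0.006 and 0.006 m and x of basket_mid in the frame of tank_rim above 0.03 m and angle between basket_mid's own z axis and vertical below 0.3 rad and angle between the y axis of basket_mid and the y axis of tank_rim, either way round below 0.25 rad and contact force between the fingers and basket below 0.1 N), for 0.3 s.
2. all five balls lie in the basket (x of ball_0_center in the frame of basket_mid between -0.042 and 0.042 m and y of ball_0_center in the frame of basket_mid between -0.062 and 0.062 m and z of ball_0_center in the frame of basket_mid between -0.03 and 0.03 m and x of ball_1_center in the frame of basket_mid between -0.042 and 0.042 m and y of ball_1_center in the frame of basket_mid between -0.062 and 0.062 m and z of ball_1_center in the frame of basket_mid between -0.03 and 0.03 m and x of ball_2_center in the frame of basket_mid between -0.042 and 0.042 m and y of ball_2_center in the frame of basket_mid between -0.062 and 0.062 m and z of ball_2_center in the frame of basket_mid between -0.03 and 0.03 m and x of ball_3_center in the frame of basket_mid between -0.042 and 0.042 m and y of ball_3_center in the frame of basket_mid between -0.062 and 0.062 m and z of ball_3_center in the frame of basket_mid between -0.03 and 0.03 m and x of ball_4_center in the frame of basket_mid between -0.042 and 0.042 m and y of ball_4_center in the frame of basket_mid between -0.062 and 0.062 m and z of ball_4_center in the frame of basket_mid between -0.03 and 0.03 m), for 0.2 s.
At the end, for the whole second after the job is handed in: Basket at rest, hung by its lip on the near long rim (lip within 6 mm of rim height, 9 mm across, 55 mm along), box inside the tank, aligned within 0.25 rad, tilt under 0.3 rad; all five ball centres inside it; tray still, upright (0.15 rad) on the worktop, its middle 12 to 30 mm up (all of step 2 and x of basket_lip in the frame of tank_rim between -0.009 and 0.009 m and y of basket_lip in the frame of tank_rim between -0.055 and 0.055 m and z of basket_lip in the frame of tank_rim between -0.006 and 0.006 m and x of basket_mid in the frame of tank_rim above 0.03 m and angle between basket_mid's own z axis and vertical below 0.3 rad and angle between the y axis of basket_mid and the y axis of tank_rim, either way round below 0.25 rad and height (world z) of tray_mid between 0.012 and 0.03 m and angle between tray_mid's own z axis and vertical below 0.15 rad and linear speed of each of tray, basket below 0.02 m/s); the robot touches nothing.
It fails at once if the timer is pushed more than 30 mm (distance of timer from where it was at the start of the episode above 0.03 m).
It fails at once if the weight is pushed more than 30 mm (distance of weight from where it was at the start of the episode above 0.03 m).
It fails at once if the spanner is pushed more than 30 mm (distance of spanner from where it was at the start of the episode above 0.03 m).
It also fails if it takes over 72 s, if anything falls off the work surface, if the arm or the gripper's body presses on something with over 40 N, if the wrist force passes 120 N, or if a joint passes its speed limit or range.

## Working session

There is one attempt and no reset: what is moved stays moved. The work goes in short steps, Python scripts to look and compute and a tool call to move; the robot and the scene stay as the last step left them, time stands still between calls to the robot, and variables do not carry over. Pictures are saved under pics/ and viewed, about 8 in all and at most 12, crops included, and the job is handed in when it is done.

Besides the shell and the picture viewer there is one more tool, called after "Request:" in YAML: its name, and indented under it one key for each argument. play_rows: Moves the arm, as the interface text tells. Its arguments: {"type":"object","properties":{"steps":{"type":"array","items":{"type":"object","properties":{"claw":{"type":"number"},"dp":{"type":"array","items":{"type":"number"}},"angular":{"type":"array","items":{"type":"number"}}}}},"force":{"type":"number"}},"required":["steps"]}

```bash
mkdir -p pics
cat > h.py <<'E'
import numpy as np, cv2
from workcell import env
from scipy.spatial.transform import Rotation as R
def T(name,s=None):
    c=env.calibration(name)
    if name!='wrist': return c,np.array(c['world_from_camera'])
    s=s or env.get_state(); w,x,y,z=s['orientation']; M=np.eye(4); M[:3,:3]=R.from_quat([x,y,z,w]).as_matrix(); M[:3,3]=s['tcp_pos']
    return c,M@np.array(c['hand_eye'])
def look(name):
    s=env.get_state(); p,d=env.read_camera(name); c,M=T(name,s); np.savez(f'{name}.npz',p=p,d=d,M=M); return p,d,c,M
def load(name):
    z=np.load(f'{name}.npz'); return z['p'],z['d'],env.calibration(name),z['M']
def rays(c,uv):
    K=np.array([[c['fx'],0,c['cx']],[0,c['fy'],c['cy']],[0,0,1]],float)
    uv=np.asarray(uv,float).reshape(-1,1,2)
    q=cv2.undistortPoints(uv,K,np.array([c['k1'],0,0,0,0],float)).reshape(-1,2)
    return np.c_[q,np.ones(len(q))]
def plane(c,M,uv,z):
    r=rays(c,uv)@M[:3,:3].T; return M[:3,3]+r*((z-M[2,3])/r[:,2])[:,None]
def cloud(d,c,M):
    v,u=np.mgrid[:384,:512]; r=rays(c,np.c_[u.ravel(),v.ravel()])*d.reshape(-1,1)
    P=r@M[:3,:3].T+M[:3,3]; P[d.ravel()==0]=np.nan; return P.reshape(384,512,3)
def save(n,p,k=1): cv2.imwrite(f'pics/{n}.png',cv2.resize(p[...,::-1],None,fx=k,fy=k,interpolation=cv2.INTER_CUBIC))
E
python3 - <<'E'
from h import *
for n in ['side','top']:
    p,d,c,M=look(n); save(n,p,1.5); print(n,c['fx'],c['k1'],M.round(3).tolist(),(d>0).mean())
print(env.calibration('wrist'));print(env.get_state())
E
```

```text
side 383.52320877981276 0.04469737381924959 [[0.82, -0.194, 0.538, -0.167], [-0.572, -0.313, 0.758, -0.992], [0.021, -0.93, -0.368, 0.572], [0.0, 0.0, 0.0, 1.0]] 0.9957936604817709
top 426.6834824374593 -0.044184990459658326 [[0.021, -0.996, 0.09, 0.417], [-1.0, -0.019, 0.016, 0.001], [-0.014, -0.09, -0.996, 1.562], [0.0, 0.0, 0.0, 1.0]] 0.9960378011067709
{'fx': 278.404024710382, 'fy': 278.404024710382, 'cx': 256.53530290067596, 'cy': 189.4866211354204, 'k1': -0.04235328289298689, 'hand_eye': array([[ 8.79129278e-04, -9.45985373e-01, -3.24208113e-01,
         8.32807710e-02],
       [ 9.99999612e-01,  8.48539055e-04,  2.35723288e-04,
        -4.98263895e-04],
       [ 5.21124637e-05, -3.24208195e-01,  9.45985752e-01,
        -1.33722317e-01],
       [ 0.00000000e+00,  0.00000000e+00,  0.00000000e+00,
         1.00000000e+00]])}
{'clock': 0.1, 'joint_pos': array([ 9.95396475e-01,  3.13965990e-01,  4.50968954e-02,  1.30362663e+00,
       -1.08517635e-06,  1.43117448e+00]), 'qvel': array([ 1.08975678e-04, -2.56666340e-03,  2.99589505e-03,  3.56387573e-05,
       -1.29376508e-04, -6.85578670e-04]), 'tau': array([ 3.45918896e-03, -4.81722629e+01,  2.99245369e+01,  1.27161635e-02,
       -1.16933156e-04,  2.37005636e-06]), 'tcp_pos': array([0.24248904, 0.52086979, 0.23847666]), 'orientation': array([-2.96838222e-04,  2.16168944e-01,  9.76355604e-01, -7.96162578e-04]), 'wrist_force': array([0.53538626, 0.9703425 , 0.10604187]), 'ft_torque': array([ 0.01459121, -0.01689406,  0.02036618]), 'finger_gap': 0.08544028583002942}
```

View pics/top.png

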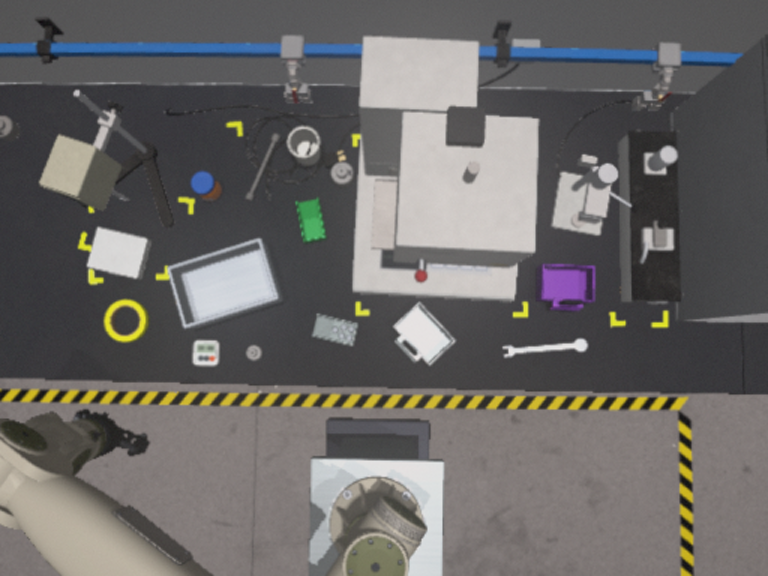

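View pics/side.png

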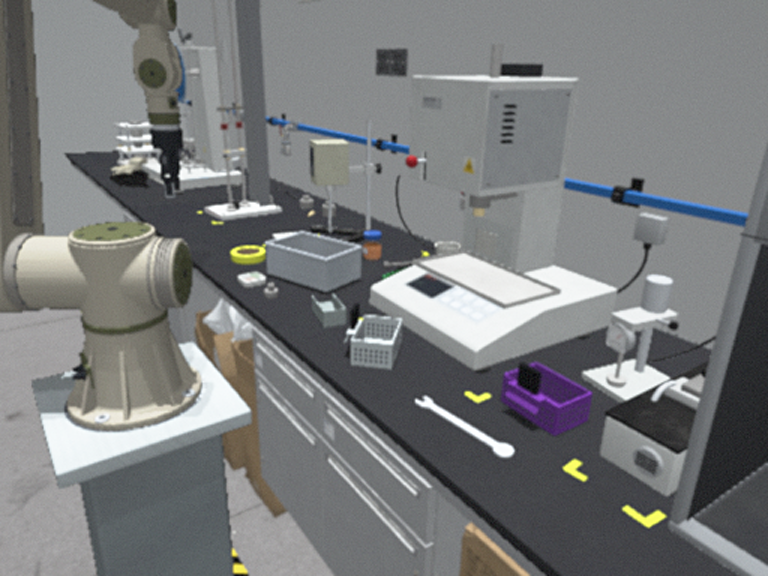

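Candidates (px in the 1.5x top view): basket = white perforated box at (424,335), with a purple look-alike at (567,287). Tray = grey-green at (335,330) with balls, with a green look-alike at (311,220). Tank at (225,282); the white box at (118,252) is not it. I choose the metal basket, the grey tray and the steel tank, and check them in one crop.

Run:
```python
from h import *
p,d,c,M=load('top'); P=cloud(d,c,M)
a=p[190:250,195:315]; save('crop',np.vstack([cv2.resize(a,None,fx=6,fy=6,interpolation=cv2.INTER_CUBIC)]))
def comp(name,box,zlo,zhi):
    u0,v0,u1,v1=box; Q=P[v0:v1,u0:u1]; m=((Q[...,2]>zlo)&(Q[...,2]<zhi)).astype(np.uint8)
    n,l,st,ce=cv2.connectedComponentsWithStats(m); 
    if n<2: print(name,'none');return
    i=1+st[1:,4].argmax(); X=Q[l==i]; r=cv2.minAreaRect(X[:,:2].astype(np.float32)*1000)
    print(name,st[i,4],'mean',X.mean(0).round(4),'zrange',np.percentile(X[:,2],[2,50,98]).round(4),'rect mm',np.round(r[0],1),np.round(r[1],1),round(r[2],1))
print('table z',np.nanmedian(P[235:250,100:320,2]))
comp('tank',(100,150,195,225),.07,.13)
comp('basketrim',(255,195,310,250),.04,.065)
comp('basketgrip',(255,195,310,250),.075,.12)
comp('tray',(200,200,245,237),.028,.06)
comp('timer',(122,222,150,248),.01,.04)
comp('weight',(160,225,178,245),.01,.05)
comp('spanner',(330,220,396,242),.003,.02)
p,d,c,M=load('side'); P=cloud(d,c,M)
comp('Stank',(170,150,245,200),.07,.13)
comp('Sbasketgrip',(220,195,250,240),.075,.12)
comp('Sbasketrim',(220,195,275,245),.045,.065)
comp('Stray',(203,190,234,222),.03,.06)
comp('Stimer',(155,175,180,195),.01,.04)
comp('Sweight',(174,185,186,200),.01,.05)
comp('Sspanner',(270,260,345,308),.003,.02)
```

```text
table z 0.0008014261817272939
tank 633 mean [0.5614 0.3771 0.0945] zrange [0.0717 0.0981 0.1065] rect mm [560.  369.3] [151.4 229.9] 18.9
basketrim 183 mean [ 0.4441 -0.0934  0.0558] zrange [0.0409 0.0567 0.0637] rect mm [447.3 -95.8] [124.3 104.5] 45.6
basketgrip 40 mean [ 0.4212 -0.0657  0.1005] zrange [0.0933 0.1003 0.1072] rect mm [420.9 -66.7] [40.9  9.8] 44.6
tray 23 mean [0.4855 0.1125 0.0387] zrange [0.0295 0.0392 0.0442] rect mm [485.3 112.5] [80.6  2.8] 77.1
timer 292 mean [0.3961 0.4193 0.0188] zrange [0.0115 0.0186 0.0265] rect mm [397.1 419.8] [61.7 65.1] 1.5
weight 80 mean [0.4    0.3045 0.0221] zrange [0.0128 0.0195 0.0376] rect mm [399.6 305.6] [32.5 33.3] 1.4
spanner 233 mean [ 0.4248 -0.399   0.0064] zrange [0.0032 0.0057 0.014 ] rect mm [ 419.2 -393.2] [ 46.5 227.2] 6.3
Stank 842 mean [0.5554 0.3598 0.0867] zrange [0.0708 0.0868 0.1013] rect mm [556.5 365.3] [157.2 234.9] 18.5
Sbasketgrip 63 mean [ 0.4122 -0.077   0.0917] zrange [0.0761 0.0914 0.1033] rect mm [416.7 -70.7] [41.  10.8] 43.7
Sbasketrim 477 mean [ 0.4764 -0.0793  0.0539] zrange [0.0455 0.0541 0.0642] rect mm [496.1 -67.5] [246.5 118.3] 42.8
Stray 101 mean [0.4529 0.0898 0.0366] zrange [0.0303 0.0369 0.0432] rect mm [457.  107.1] [103.8  54.7] 77.8
Stimer 108 mean [0.3935 0.4117 0.0176] zrange [0.0109 0.0184 0.0215] rect mm [395.5 417.5] [61.1 67.6] 0.4
Sweight 57 mean [0.3959 0.2965 0.0215] zrange [0.0108 0.0192 0.0355] rect mm [397.5 299.7] [31.1 32.6] 49.2
Sspanner 350 mean [ 0.4233 -0.4168  0.0054] zrange [0.0031 0.0054 0.0081] rect mm [ 423.2 -401.4] [ 32.5 206. ] 5.2
```

View pics/crop.png

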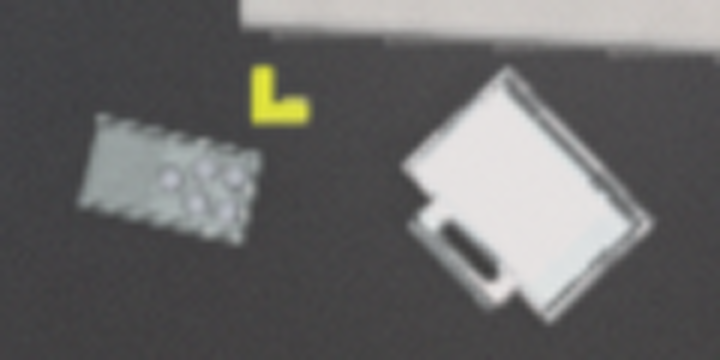

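The crop shows the aluminium basket with its black grip at crop px (470,250), and the grey tray at (170,180) with balls at its right (closed) end, so the tray's +x points to the world's left. Next I move to a wrist view of the tank rim.

```bash
cat >> h.py <<'E'
def cur():
    s=env.get_state(); w,x,y,z=s['orientation']; return np.array(s['tcp_pos']),R.from_quat([x,y,z,w]).as_matrix(),s
def down(th):  # tool y at world angle th (deg), pointing down
    a=np.radians(th); y=np.array([np.cos(a),np.sin(a),0]); z=np.array([0,0,-1.]); return np.c_[np.cross(y,z),y,z]
def plan(p1,R1,n=8,claw=0,start=None):
    """rows for a straight even move; returns end pose of the rounded rows"""
    p,Q=(cur()[:2] if start is None else start); p1=np.array(p1,float)
    rv=R.from_matrix(Q.T@R1).as_rotvec(degrees=True)/n; step=(p1-p)/n
    out=[]; p0=p.copy()
    for i in range(n):
        dp=np.round(Q.T@(p0+step*(i+1)-p),4); w=np.round(rv,2)
        out.append('{"claw":%g,"dp":[%g,%g,%g],"angular":[%g,%g,%g]}'%(claw,*(dp+0.),*(w+0.)))
        p=p+Q@dp; Q=Q@R.from_rotvec(w,degrees=True).as_matrix()
    for k in range(0,n,8): print('['+',\n'.join(out[k:k+8])+']')
    print('end',p.round(4)); return p,Q
E
python3 - <<'E'
from h import *
plan([.43,.33,.30],down(18.9))
E
```

```text
[{"claw":0,"dp":[-0.0313,-0.0117,-0.0077],"angular":[-0.01,0,5.77]},
{"claw":0,"dp":[-0.0324,-0.0086,-0.0077],"angular":[-0.01,0,5.77]},
{"claw":0,"dp":[-0.033,-0.0052,-0.0076],"angular":[-0.01,0,5.77]},
{"claw":0,"dp":[-0.0334,-0.0019,-0.0077],"angular":[-0.01,0,5.77]},
{"claw":0,"dp":[-0.0334,0.0014,-0.0077],"angular":[-0.01,0,5.77]},
{"claw":0,"dp":[-0.0331,0.0049,-0.0077],"angular":[-0.01,0,5.77]},
{"claw":0,"dp":[-0.0324,0.0081,-0.0077],"angular":[-0.01,0,5.77]},
{"claw":0,"dp":[-0.0315,0.0114,-0.0076],"angular":[-0.01,0,5.77]}]
end [0.43 0.33 0.3 ]
```

Request:
play_rows:
  steps:
    - {"claw": 0, "dp": [-0.0313, -0.0117, -0.0077], "angular": [0, 0, 5.77]}
    - {"claw": 0, "dp": [-0.0324, -0.0086, -0.0077], "angular": [0, 0, 5.77]}
    - {"claw": 0, "dp": [-0.033, -0.0052, -0.0077], "angular": [0, 0, 5.77]}
    - {"claw": 0, "dp": [-0.0334, -0.0019, -0.0077], "angular": [0, 0, 5.77]}
    - {"claw": 0, "dp": [-0.0334, 0.0014, -0.0077], "angular": [0, 0, 5.77]}
    - {"claw": 0, "dp": [-0.0331, 0.0049, -0.0077], "angular": [0, 0, 5.77]}
    - {"claw": 0, "dp": [-0.0324, 0.0081, -0.0077], "angular": [0, 0, 5.77]}
    - {"claw": 0, "dp": [-0.0315, 0.0114, -0.0077], "angular": [0, 0, 5.77]}

```text
clock: 0.77
tcp_pos: [0.4309, 0.3289, 0.3009]
orientation: [-0.0, 0.584, 0.812, -0.0]
wrist_force: [0.8, 0.5, 0.1]
finger_gap: 0.0855
```

Request:
play_rows:
  steps:
    - {"claw": 0}
    - {"claw": 0}
    - {"claw": 0}
    - {"claw": 0}
    - {"claw": 0}
    - {"claw": 0}
    - {"claw": 0}
    - {"claw": 0}

```text
invalid input at $.steps[0]: expected keys claw, dp, angular
```

```bash
cat >> h.py <<'E'
def comp(P,zlo,zhi,box=None,xy=None):
    m=(P[...,2]>zlo)&(P[...,2]<zhi)
    if xy: m&=(P[...,0]>xy[0])&(P[...,0]<xy[1])&(P[...,1]>xy[2])&(P[...,1]<xy[3])
    n,l,st,ce=cv2.connectedComponentsWithStats(m.astype(np.uint8)); i=1+st[1:,4].argmax(); return P[l==i],l==i
E
python3 - <<'E'
from h import *
p,d,c,M=look('wrist'); save('w1',p,1.3); P=cloud(d,c,M)
X,m=comp(P,.08,.12,xy=(.4,.75,.15,.6)); print(len(X),np.percentile(X[:,2],[5,50,95]).round(4))
r=cv2.minAreaRect(X[:,:2].astype(np.float32)*1000); print(r)
print(cur()[0],env.get_state()['clock'])
# near rim: points in frame
a=np.radians(18.9); ex=np.array([np.cos(a),np.sin(a)]); ey=np.array([-ex[1],ex[0]])
o=np.array([.493,.346]); q=(X[:,:2]-o); qx=q@ex; qy=q@ey
for lo in np.arange(-.12,.12,.03):
    s=(abs(qx)<.02)&(qy>lo)&(qy<lo+.03)
    if s.sum()>5: print(lo.round(3),s.sum(),np.percentile(qx[s],[2,50,98]).round(4),np.percentile(X[s,2],[5,50,95]).round(4))
print('y extents',np.percentile(qy[abs(qx)<.02],[1,99]))
E
```

```text
4944 [0.082  0.0978 0.0999]
((559.2688598632812, 366.59942626953125), (150.1014404296875, 228.7962646484375), 18.495361328125)
[0.43557253 0.32557616 0.30218959] 0.8167
-0.12 225 [-0.0055  0.0034  0.0196] [0.0818 0.0982 0.0999]
-0.09 135 [-0.0056 -0.0027  0.0021] [0.0823 0.0984 0.1   ]
-0.06 142 [-0.0054 -0.0025  0.0019] [0.0844 0.0984 0.1001]
-0.03 153 [-0.0053 -0.0025  0.002 ] [0.0825 0.0984 0.0999]
0.0 169 [-0.0053 -0.002   0.0023] [0.095  0.0983 0.0998]
0.03 180 [-0.005  -0.0021  0.0024] [0.0823 0.0983 0.0999]
0.06 198 [-0.0047 -0.0016  0.0029] [0.0934 0.0983 0.0999]
0.09 276 [-0.0044  0.002   0.0191] [0.095  0.0984 0.1001]
y extents [-0.11503339  0.11223433]
```

View pics/w1.png

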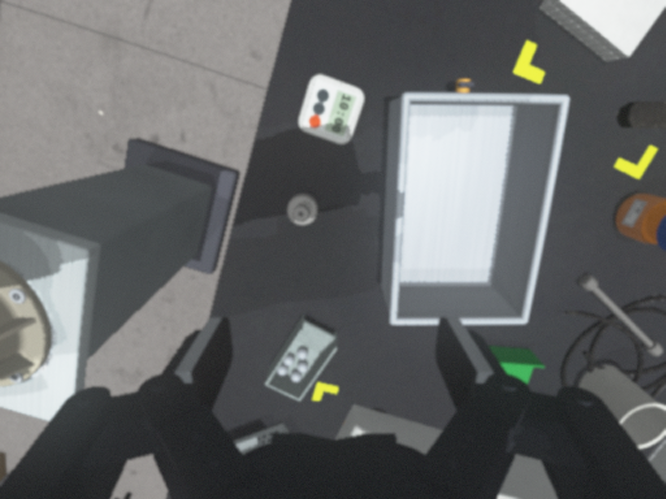

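Wrist view: tank rim corners at (405,97), (568,97), (528,322), (393,322); the near long side is the left one. Tray and timer/weight are also clear. Now on to hovering over the basket grip.

Run:
```python
from h import *
s=plan([.375,.12,.27],down(-10))
s=plan([.41,-.055,.20],down(-45.4),start=s)
```

```text
[{"claw":0,"dp":[-0.0221,-0.0152,0.004],"angular":[0.03,0.02,3.51]},
{"claw":0,"dp":[-0.0229,-0.0138,0.0041],"angular":[0.03,0.02,3.51]},
{"claw":0,"dp":[-0.0238,-0.0123,0.004],"angular":[0.03,0.02,3.51]},
{"claw":0,"dp":[-0.0245,-0.0109,0.0041],"angular":[0.03,0.02,3.51]},
{"claw":0,"dp":[-0.0251,-0.0093,0.004],"angular":[0.03,0.02,3.51]},
{"claw":0,"dp":[-0.0256,-0.0078,0.004],"angular":[0.03,0.02,3.51]},
{"claw":0,"dp":[-0.0261,-0.0063,0.0041],"angular":[0.03,0.02,3.51]},
{"claw":0,"dp":[-0.0264,-0.0046,0.004],"angular":[0.03,0.02,3.51]}]
end [0.375 0.12  0.27 ]
[{"claw":0,"dp":[-0.0208,0.0081,0.0087],"angular":[0,0,4.42]},
{"claw":0,"dp":[-0.0201,0.0097,0.0088],"angular":[0,0,4.42]},
{"claw":0,"dp":[-0.0192,0.0113,0.0087],"angular":[0,0,4.42]},
{"claw":0,"dp":[-0.0184,0.0126,0.0087],"angular":[0,0,4.42]},
{"claw":0,"dp":[-0.0173,0.0141,0.0088],"angular":[0,0,4.42]},
{"claw":0,"dp":[-0.0162,0.0153,0.0087],"angular":[0,0,4.42]},
{"claw":0,"dp":[-0.015,0.0166,0.0087],"angular":[0,0,4.42]},
{"claw":0,"dp":[-0.0136,0.0177,0.0088],"angular":[0,0,4.42]}]
end [ 0.4101 -0.055   0.2   ]
```

Request:
play_rows:
  steps:
    - {"claw": 0, "dp": [-0.0221, -0.0152, 0.004], "angular": [0, 0, 3.51]}
    - {"claw": 0, "dp": [-0.0229, -0.0138, 0.0041], "angular": [0, 0, 3.51]}
    - {"claw": 0, "dp": [-0.0238, -0.0123, 0.004], "angular": [0, 0, 3.51]}
    - {"claw": 0, "dp": [-0.0245, -0.0109, 0.0041], "angular": [0, 0, 3.51]}
    - {"claw": 0, "dp": [-0.0251, -0.0093, 0.004], "angular": [0, 0, 3.51]}
    - {"claw": 0, "dp": [-0.0256, -0.0078, 0.004], "angular": [0, 0, 3.51]}
    - {"claw": 0, "dp": [-0.0261, -0.0063, 0.0041], "angular": [0, 0, 3.51]}
    - {"claw": 0, "dp": [-0.0264, -0.0046, 0.004], "angular": [0, 0, 3.51]}

```text
clock: 1.48
tcp_pos: [0.3716, 0.123, 0.268]
orientation: [-0.0, 0.762, 0.647, -0.0]
wrist_force: [0.7, -0.4, -0.5]
finger_gap: 0.0854
```

Request:
play_rows:
  steps:
    - {"claw": 0, "dp": [-0.0208, 0.0081, 0.0087], "angular": [0, 0, 4.42]}
    - {"claw": 0, "dp": [-0.0201, 0.0097, 0.0088], "angular": [0, 0, 4.42]}
    - {"claw": 0, "dp": [-0.0192, 0.0113, 0.0087], "angular": [0, 0, 4.42]}
    - {"claw": 0, "dp": [-0.0184, 0.0126, 0.0087], "angular": [0, 0, 4.42]}
    - {"claw": 0, "dp": [-0.0173, 0.0141, 0.0088], "angular": [0, 0, 4.42]}
    - {"claw": 0, "dp": [-0.0162, 0.0153, 0.0087], "angular": [0, 0, 4.42]}
    - {"claw": 0, "dp": [-0.015, 0.0166, 0.0087], "angular": [0, 0, 4.42]}
    - {"claw": 0, "dp": [-0.0136, 0.0177, 0.0088], "angular": [0, 0, 4.42]}

```text
clock: 2.15
tcp_pos: [0.41, -0.0514, 0.198]
orientation: [-0.0, 0.923, 0.385, -0.0]
wrist_force: [-0.5, -0.4, 0.0]
finger_gap: 0.0858
```

Request:
play_rows:
  steps:
    - {"claw": 0, "dp": [0, 0, 0], "angular": [0, 0, 0]}
    - {"claw": 0, "dp": [0, 0, 0], "angular": [0, 0, 0]}
    - {"claw": 0, "dp": [0, 0, 0], "angular": [0, 0, 0]}
    - {"claw": 0, "dp": [0, 0, 0], "angular": [0, 0, 0]}
    - {"claw": 0, "dp": [0, 0, 0], "angular": [0, 0, 0]}
    - {"claw": 0, "dp": [0, 0, 0], "angular": [0, 0, 0]}
    - {"claw": 0, "dp": [0, 0, 0], "angular": [0, 0, 0]}
    - {"claw": 0, "dp": [0, 0, 0], "angular": [0, 0, 0]}

```text
clock: 2.82
tcp_pos: [0.4103, -0.0502, 0.1989]
orientation: [0.0, 0.922, 0.387, 0.0]
wrist_force: [0.5, 0.4, -0.0]
finger_gap: 0.0853
```

Run:
```python
from h import *
p,d,c,M=look('wrist'); save('w2',p,1.3); P=cloud(d,c,M)
t=cur(); print(t[0],t[1].round(4).tolist(),t[2]['clock'],t[2]['qvel'].round(3))
dark=(p.max(2)<70)
m=(P[...,2]>.094)&(P[...,2]<.115)&(P[...,0]>.36)&(P[...,0]<.48)&(P[...,1]<0)&(P[...,1]>-.15)
n,l,st,ce=cv2.connectedComponentsWithStats(m.astype(np.uint8))
for i in range(1,n):
    if st[i,4]>40:
        X=P[l==i]; print(st[i],X.mean(0).round(4),np.percentile(X[:,2],[5,95]).round(4),cv2.minAreaRect(X[:,:2].astype(np.float32)*1000))
X,m=comp(P,.045,.06,xy=(.3,.53,-.25,0)); print(len(X),cv2.minAreaRect(X[:,:2].astype(np.float32)*1000))
```

```text
[ 0.41024434 -0.05026538  0.19885078] [[0.7012, 0.7129, 0.0004], [0.7129, -0.7012, -0.0], [0.0003, 0.0003, -1.0]] 2.8667 [-0.003  0.003 -0.001 -0.001 -0.002  0.001]
[273 176  13  47 520] [ 0.421  -0.0686  0.1003] [0.0972 0.1019] ((420.2419738769531, -69.72490692138672), (43.40924072265625, 10.089024543762207), 44.22797393798828)
2105 ((448.5369873046875, -99.58894348144531), (125.5338363647461, 100.41195678710938), 44.008567810058594)
```

View pics/w2.png

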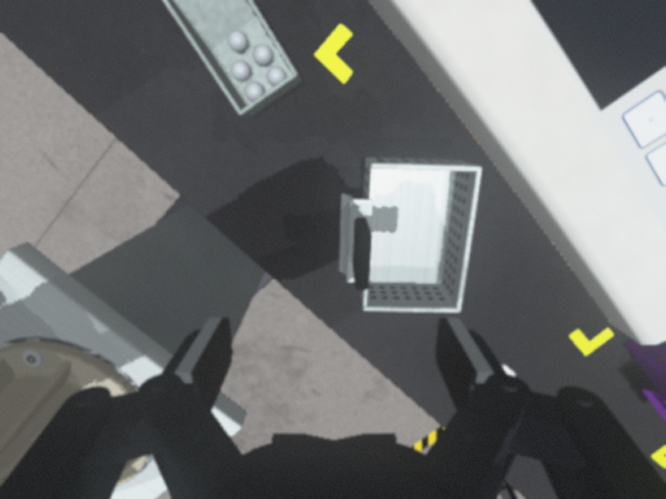

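The grip's black plate is at (362,255) in the wrist view. Metric fit: (0.4205, -0.069), plate axis 44.2°. Descend and grip.

Run:
```python
from h import *
s=plan([.4205,-.069,.125],down(-45.8))
s=plan([.4205,-.069,.073],down(-45.8),start=s)
```

```text
[{"claw":0,"dp":[-0.0008,0.0026,0.0092],"angular":[0,0,0.16]},
{"claw":0,"dp":[-0.0007,0.0025,0.0093],"angular":[0,0,0.16]},
{"claw":0,"dp":[-0.0008,0.0026,0.0092],"angular":[0,0,0.16]},
{"claw":0,"dp":[-0.0008,0.0025,0.0092],"angular":[0,0,0.16]},
{"claw":0,"dp":[-0.0007,0.0026,0.0093],"angular":[0,0,0.16]},
{"claw":0,"dp":[-0.0007,0.0026,0.0092],"angular":[0,0,0.16]},
{"claw":0,"dp":[-0.0008,0.0025,0.0092],"angular":[0,0,0.16]},
{"claw":0,"dp":[-0.0007,0.0026,0.0093],"angular":[0,0,0.16]}]
end [ 0.4205 -0.069   0.125 ]
[{"claw":0,"dp":[0,0,0.0065],"angular":[0,0,0]},
{"claw":0,"dp":[0,0,0.0065],"angular":[0,0,0]},
{"claw":0,"dp":[0,0,0.0065],"angular":[0,0,0]},
{"claw":0,"dp":[0,0,0.0065],"angular":[0,0,0]},
{"claw":0,"dp":[0,0,0.0065],"angular":[0,0,0]},
{"claw":0,"dp":[0,0,0.0065],"angular":[0,0,0]},
{"claw":0,"dp":[0,0,0.0065],"angular":[0,0,0]},
{"claw":0,"dp":[0,0,0.0065],"angular":[0,0,0]}]
end [ 0.4205 -0.069   0.073 ]
```

Request:
play_rows:
  steps:
    - {"claw": 0, "dp": [-0.0008, 0.0026, 0.0092], "angular": [0, 0, 0.16]}
    - {"claw": 0, "dp": [-0.0007, 0.0026, 0.0092], "angular": [0, 0, 0.16]}
    - {"claw": 0, "dp": [-0.0008, 0.0026, 0.0092], "angular": [0, 0, 0.16]}
    - {"claw": 0, "dp": [-0.0008, 0.0025, 0.0092], "angular": [0, 0, 0.16]}
    - {"claw": 0, "dp": [-0.0007, 0.0026, 0.0093], "angular": [0, 0, 0.16]}
    - {"claw": 0, "dp": [-0.0007, 0.0026, 0.0092], "angular": [0, 0, 0.16]}
    - {"claw": 0, "dp": [-0.0008, 0.0025, 0.0092], "angular": [0, 0, 0.16]}
    - {"claw": 0, "dp": [-0.0007, 0.0026, 0.0093], "angular": [0, 0, 0.16]}

```text
clock: 3.53
tcp_pos: [0.4205, -0.0696, 0.1238]
orientation: [-0.0, 0.927, 0.376, -0.0]
wrist_force: [-0.7, -0.5, -0.3]
finger_gap: 0.0851
```

Request:
play_rows:
  steps:
    - {"claw": 0, "dp": [0, 0, 0.0085], "angular": [0, 0, 0]}
    - {"claw": 0, "dp": [0, 0, 0.0085], "angular": [0, 0, 0]}
    - {"claw": 0, "dp": [0, 0, 0.0085], "angular": [0, 0, 0]}
    - {"claw": 0, "dp": [0, 0, 0.0085], "angular": [0, 0, 0]}
    - {"claw": 0, "dp": [0, 0, 0.008], "angular": [0, 0, 0]}
    - {"claw": 0, "dp": [0, 0, 0.006], "angular": [0, 0, 0]}
    - {"claw": 0, "dp": [0, 0, 0.004], "angular": [0, 0, 0]}
    - {"claw": 0, "dp": [0, 0, 0], "angular": [0, 0, 0]}

```text
clock: 4.2
tcp_pos: [0.4199, -0.0691, 0.072]
orientation: [-0.0, 0.927, 0.376, -0.0]
wrist_force: [-0.5, -0.1, 0.1]
finger_gap: 0.0856
```

Request:
play_rows:
  steps:
    - {"claw": 150, "dp": [0, 0, 0], "angular": [0, 0, 0]}
    - {"claw": 200, "dp": [0, 0, 0], "angular": [0, 0, 0]}
    - {"claw": 255, "dp": [0, 0, 0], "angular": [0, 0, 0]}
    - {"claw": 255, "dp": [0, 0, 0], "angular": [0, 0, 0]}
    - {"claw": 255, "dp": [0, 0, 0], "angular": [0, 0, 0]}
    - {"claw": 255, "dp": [0, 0, 0], "angular": [0, 0, 0]}
    - {"claw": 255, "dp": [0, 0, 0], "angular": [0, 0, 0]}
    - {"claw": 255, "dp": [0, 0, 0], "angular": [0, 0, 0]}
  force: 60

```text
clock: 4.87
tcp_pos: [0.4206, -0.0694, 0.0731]
orientation: [0.0, 0.927, 0.376, 0.0]
wrist_force: [-0.7, 0.2, 2.4]
finger_gap: 0.0095
```

Run:
```python
from h import *
s=plan([.375,-.05,.15],down(-45.8),claw=255)
s=plan([.375,.11,.25],down(-10),claw=255,start=s)
s=plan([.46,.31,.25],down(18.6),claw=255,start=s)
```

```text
[{"claw":255,"dp":[-0.0024,-0.0057,-0.0096],"angular":[0,0,-0.01]},
{"claw":255,"dp":[-0.0024,-0.0057,-0.0096],"angular":[0,0,-0.01]},
{"claw":255,"dp":[-0.0024,-0.0057,-0.0096],"angular":[0,0,-0.01]},
{"claw":255,"dp":[-0.0024,-0.0057,-0.0097],"angular":[0,0,-0.01]},
{"claw":255,"dp":[-0.0024,-0.0058,-0.0096],"angular":[0,0,-0.01]},
{"claw":255,"dp":[-0.0024,-0.0057,-0.0096],"angular":[0,0,-0.01]},
{"claw":255,"dp":[-0.0024,-0.0057,-0.0096],"angular":[0,0,-0.01]},
{"claw":255,"dp":[-0.0024,-0.0057,-0.0096],"angular":[0,0,-0.01]}]
end [ 0.375 -0.05   0.15 ]
[{"claw":255,"dp":[0.014,-0.0143,-0.0125],"angular":[0,0,-4.47]},
{"claw":255,"dp":[0.015,-0.0132,-0.0125],"angular":[0,0,-4.47]},
{"claw":255,"dp":[0.016,-0.012,-0.0125],"angular":[0,0,-4.47]},
{"claw":255,"dp":[0.0169,-0.0107,-0.0125],"angular":[0,0,-4.47]},
{"claw":255,"dp":[0.0177,-0.0094,-0.0125],"angular":[0,0,-4.47]},
{"claw":255,"dp":[0.0183,-0.0079,-0.0125],"angular":[0,0,-4.47]},
{"claw":255,"dp":[0.019,-0.0065,-0.0125],"angular":[0,0,-4.47]},
{"claw":255,"dp":[0.0193,-0.005,-0.0125],"angular":[0,0,-4.47]}]
end [0.375 0.11  0.25 ]
[{"claw":255,"dp":[0.0265,0.0061,0],"angular":[0,0,-3.58]},
{"claw":255,"dp":[0.026,0.0078,0],"angular":[0,0,-3.58]},
{"claw":255,"dp":[0.0255,0.0094,0],"angular":[0,0,-3.58]},
{"claw":255,"dp":[0.0249,0.0109,0],"angular":[0,0,-3.58]},
{"claw":255,"dp":[0.0241,0.0125,0],"angular":[0,0,-3.58]},
{"claw":255,"dp":[0.0233,0.0139,0],"angular":[0,0,-3.58]},
{"claw":255,"dp":[0.0224,0.0154,0],"angular":[0,0,-3.58]},
{"claw":255,"dp":[0.0214,0.0168,0.0001],"angular":[0,0,-3.58]}]
end [0.46 0.31 0.25]
```

Request:
play_rows:
  steps:
    - {"claw": 255, "dp": [0, 0, -0.0096], "angular": [0, 0, 0]}
    - {"claw": 255, "dp": [-0.0024, -0.0057, -0.0096], "angular": [0, 0, 0]}
    - {"claw": 255, "dp": [-0.0024, -0.0057, -0.0096], "angular": [0, 0, 0]}
    - {"claw": 255, "dp": [-0.0024, -0.0057, -0.0096], "angular": [0, 0, 0]}
    - {"claw": 255, "dp": [-0.0032, -0.0076, -0.0096], "angular": [0, 0, 0]}
    - {"claw": 255, "dp": [-0.0032, -0.0076, -0.0096], "angular": [0, 0, 0]}
    - {"claw": 255, "dp": [-0.0032, -0.0076, -0.0096], "angular": [0, 0, 0]}
    - {"claw": 255, "dp": [-0.0024, -0.0057, -0.0096], "angular": [0, 0, 0]}

```text
clock: 5.53
tcp_pos: [0.3735, -0.0494, 0.1506]
orientation: [-0.0, 0.927, 0.376, -0.0]
wrist_force: [0.7, -0.1, -2.1]
finger_gap: 0.0094
```

Request:
play_rows:
  steps:
    - {"claw": 255, "dp": [0.014, -0.0143, -0.0125], "angular": [0, 0, -4.47]}
    - {"claw": 255, "dp": [0.015, -0.0132, -0.0125], "angular": [0, 0, -4.47]}
    - {"claw": 255, "dp": [0.016, -0.012, -0.0125], "angular": [0, 0, -4.47]}
    - {"claw": 255, "dp": [0.0169, -0.0107, -0.0125], "angular": [0, 0, -4.47]}
    - {"claw": 255, "dp": [0.0177, -0.0094, -0.0125], "angular": [0, 0, -4.47]}
    - {"claw": 255, "dp": [0.0183, -0.0079, -0.0125], "angular": [0, 0, -4.47]}
    - {"claw": 255, "dp": [0.019, -0.0065, -0.0125], "angular": [0, 0, -4.47]}
    - {"claw": 255, "dp": [0.0193, -0.005, -0.0125], "angular": [0, 0, -4.47]}

```text
clock: 6.2
tcp_pos: [0.374, 0.1109, 0.2509]
orientation: [0.0, 0.765, 0.644, 0.0]
wrist_force: [-0.3, -0.4, -2.4]
finger_gap: 0.0094
```

Request:
play_rows:
  steps:
    - {"claw": 255, "dp": [0.0265, 0.0061, 0], "angular": [0, 0, -3.58]}
    - {"claw": 255, "dp": [0.026, 0.0078, 0], "angular": [0, 0, -3.58]}
    - {"claw": 255, "dp": [0.0255, 0.0094, 0], "angular": [0, 0, -3.58]}
    - {"claw": 255, "dp": [0.0249, 0.0109, 0], "angular": [0, 0, -3.58]}
    - {"claw": 255, "dp": [0.0241, 0.0125, 0], "angular": [0, 0, -3.58]}
    - {"claw": 255, "dp": [0.0233, 0.0139, 0], "angular": [0, 0, -3.58]}
    - {"claw": 255, "dp": [0.0224, 0.0154, 0], "angular": [0, 0, -3.58]}
    - {"claw": 255, "dp": [0.0214, 0.0168, 0], "angular": [0, 0, -3.58]}

```text
clock: 6.87
tcp_pos: [0.4599, 0.3109, 0.2503]
orientation: [-0.0, 0.583, 0.813, -0.0]
wrist_force: [0.8, -0.0, -2.4]
finger_gap: 0.0092
```

Request:
play_rows:
  steps:
    - {"claw": 255, "dp": [0, 0, 0], "angular": [0, 0, 0]}
    - {"claw": 255, "dp": [0, 0, 0], "angular": [0, 0, 0]}
    - {"claw": 255, "dp": [0, 0, 0], "angular": [0, 0, 0]}
    - {"claw": 255, "dp": [0, 0, 0], "angular": [0, 0, 0]}
    - {"claw": 255, "dp": [0, 0, 0], "angular": [0, 0, 0]}
    - {"claw": 255, "dp": [0, 0, 0], "angular": [0, 0, 0]}
    - {"claw": 255, "dp": [0, 0, 0], "angular": [0, 0, 0]}
    - {"claw": 255, "dp": [0, 0, 0], "angular": [0, 0, 0]}

```text
clock: 7.53
tcp_pos: [0.4605, 0.3094, 0.25]
orientation: [0.0, 0.584, 0.812, 0.0]
wrist_force: [-0.7, -0.2, -2.0]
finger_gap: 0.0092
```

Run:
```python
from h import *
p,d,c,M=look('wrist'); save('w3',p,1.3); P=cloud(d,c,M)
t=cur(); print(t[0],t[1].round(4).tolist(),t[2]['clock'],t[2]['finger_gap'],t[2]['wrist_force'])
a=np.radians(18.5); ex=np.array([np.cos(a),np.sin(a)]); ey=np.array([-ex[1],ex[0]]); o=np.array([.492,.3441])
q=P[...,:2]-o; qx=q@ex; qy=q@ey; z=P[...,2]
for lo in np.arange(-.12,.12,.02):
    s=(abs(qx)<.012)&(qy>lo)&(qy<lo+.02)&(z>.085)&(z<.11)
    if s.sum()>15: print(lo.round(3),s.sum(),np.percentile(qx[s],[2,50,98]).round(4),np.percentile(z[s],[50,95]).round(4))
# basket rim plane (box walls top) in tool frame
Q=(P-t[0])@t[1]
m=(z>.2)&(z<.26)&(Q[...,1]>.0)&(Q[...,1]<.12)&(abs(Q[...,0])<.08)&(Q[...,2]>-.02)
X=Q[m]; print(len(X), np.percentile(X,[2,50,98],axis=0).round(4).tolist())
for lo in np.arange(0.0,.1,.0125):
    s=(X[:,1]>lo)&(X[:,1]<lo+.0125); 
    if s.sum()>10: print(lo.round(4),s.sum(),np.percentile(X[s,2],[2,5,20]).round(4),np.percentile(X[s,0],[2,98]).round(4))
```

```text
[0.46049581 0.30955559 0.24989848] [[-0.3176, 0.9482, 0.0003], [0.9482, 0.3176, 0.0002], [0.0001, 0.0003, -1.0]] 7.5833 0.009337530876549389 [ 0.11632103 -0.95759923 -2.07881356]
0.02 87 [-0.004  -0.0005  0.0037] [0.0984 0.1   ]
0.04 172 [-0.0039 -0.0004  0.0037] [0.0983 0.1001]
0.06 180 [-0.0038 -0.0003  0.0038] [0.0983 0.0998]
0.08 184 [-0.0038 -0.0004  0.0037] [0.0984 0.0998]
0.1 226 [-0.0039  0.002   0.0115] [0.0985 0.0998]
7775 [[-0.0588, 0.0018, -0.0052], [0.025, 0.0873, 0.0238], [0.0609, 0.0895, 0.0487]]
0.0 1342 [-0.009  -0.0071  0.0039] [-0.0602  0.0607]
0.0125 413 [-0.0093 -0.0075 -0.0024] [0.0057 0.061 ]
0.025 287 [0.016  0.0164 0.0172] [0.0578 0.0611]
0.0375 282 [0.0163 0.0166 0.0172] [0.0578 0.0611]
0.05 282 [0.0162 0.0165 0.0172] [0.0577 0.0612]
0.0625 261 [0.0163 0.0164 0.0172] [0.0579 0.0611]
0.075 1578 [0.0163 0.0167 0.0178] [-0.0611  0.0606]
0.0875 3330 [0.0165 0.0168 0.0183] [-0.0559  0.056 ]
```

View pics/w3.png

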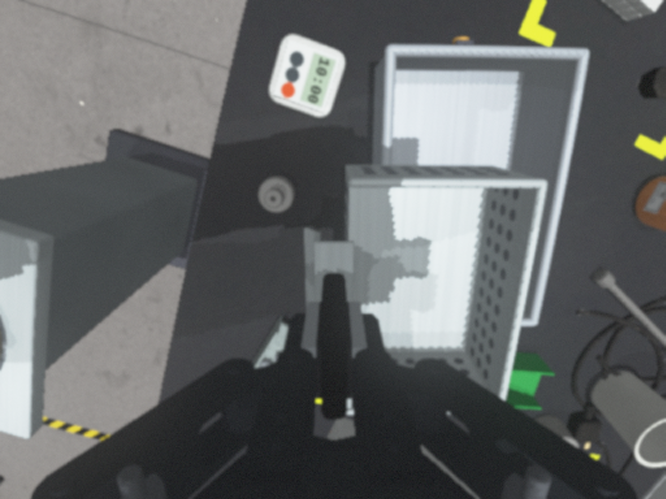

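Wrist view: basket is level and square in the jaws, tank rim bead clearly seen at (380,60)–(390,165); re-measured rim centre matches within 0.2 mm. Move over the rim and lower.

Run:
```python
from h import *
s=plan([.493,.3444,.22],down(18.5),claw=255)
s=plan([.493,.3444,.130],down(18.5),claw=255,start=s)
```

```text
[{"claw":255,"dp":[0.0028,0.0052,0.0037],"angular":[0,0,0]},
{"claw":255,"dp":[0.0029,0.0053,0.0038],"angular":[0,0,0]},
{"claw":255,"dp":[0.0028,0.0052,0.0037],"angular":[0,0,0]},
{"claw":255,"dp":[0.0029,0.0052,0.0038],"angular":[0,0,0]},
{"claw":255,"dp":[0.0028,0.0053,0.0037],"angular":[0,0,0]},
{"claw":255,"dp":[0.0028,0.0052,0.0037],"angular":[0,0,0]},
{"claw":255,"dp":[0.0029,0.0052,0.0038],"angular":[0,0,0]},
{"claw":255,"dp":[0.0028,0.0053,0.0037],"angular":[0,0,0]}]
end [0.493  0.3444 0.22  ]
[{"claw":255,"dp":[0,0,0.0113],"angular":[0,0,0]},
{"claw":255,"dp":[0,0,0.0112],"angular":[0,0,0]},
{"claw":255,"dp":[0,0,0.0113],"angular":[0,0,0]},
{"claw":255,"dp":[0,0,0.0112],"angular":[0,0,0]},
{"claw":255,"dp":[0,0,0.0113],"angular":[0,0,0]},
{"claw":255,"dp":[0,0,0.0112],"angular":[0,0,0]},
{"claw":255,"dp":[0,0,0.0113],"angular":[0,0,0]},
{"claw":255,"dp":[0,0,0.0112],"angular":[0,0,0]}]
end [0.493  0.3444 0.13  ]
```

Request:
play_rows:
  steps:
    - {"claw": 255, "dp": [0.0028, 0.0052, 0.0037], "angular": [0, 0, 0]}
    - {"claw": 255, "dp": [0.0029, 0.0053, 0.0038], "angular": [0, 0, 0]}
    - {"claw": 255, "dp": [0.0028, 0.0052, 0.0037], "angular": [0, 0, 0]}
    - {"claw": 255, "dp": [0.0029, 0.0052, 0.0038], "angular": [0, 0, 0]}
    - {"claw": 255, "dp": [0.0028, 0.0053, 0.0037], "angular": [0, 0, 0]}
    - {"claw": 255, "dp": [0.0028, 0.0052, 0.0037], "angular": [0, 0, 0]}
    - {"claw": 255, "dp": [0.0029, 0.0052, 0.0038], "angular": [0, 0, 0]}
    - {"claw": 255, "dp": [0.0028, 0.0053, 0.0037], "angular": [0, 0, 0]}

```text
clock: 8.25
tcp_pos: [0.4934, 0.3453, 0.2192]
orientation: [-0.0, 0.584, 0.812, -0.0]
wrist_force: [1.1, -0.1, -3.4]
finger_gap: 0.009
```

Request:
play_rows:
  steps:
    - {"claw": 255, "dp": [0, 0, 0.014], "angular": [0, 0, 0]}
    - {"claw": 255, "dp": [0, 0, 0.014], "angular": [0, 0, 0]}
    - {"claw": 255, "dp": [0, 0, 0.014], "angular": [0, 0, 0]}
    - {"claw": 255, "dp": [0, 0, 0.014], "angular": [0, 0, 0]}
    - {"claw": 255, "dp": [0, 0, 0.01], "angular": [0, 0, 0]}
    - {"claw": 255, "dp": [0, 0, 0.004], "angular": [0, 0, 0]}
    - {"claw": 255, "dp": [0, 0, 0], "angular": [0, 0, 0]}
    - {"claw": 255, "dp": [0, 0, 0], "angular": [0, 0, 0]}

```text
clock: 8.92
tcp_pos: [0.4932, 0.3449, 0.1501]
orientation: [0.0, 0.584, 0.812, 0.0]
wrist_force: [-1.2, -0.8, -2.8]
finger_gap: 0.0089
```

Run:
```python
from h import *
t=cur(); a=np.radians(18.5); ex=np.array([np.cos(a),np.sin(a)]); ey=np.array([-ex[1],ex[0]]); e=t[0][:2]-np.array([.492,.3441])
print(t[0],e@ex,e@ey,np.degrees(np.arctan2(t[1][1,1],t[1][0,1])))
```

```text
[0.49323011 0.34488475 0.15009371] 0.0014155468754268499 0.000353880933431305 18.551684645270733
```

Request:
play_rows:
  steps:
    - {"claw": 255, "dp": [0, 0, 0.004], "angular": [0, 0, 0]}
    - {"claw": 255, "dp": [0, 0, 0.004], "angular": [0, 0, 0]}
    - {"claw": 255, "dp": [0, 0, 0.004], "angular": [0, 0, 0]}
    - {"claw": 255, "dp": [0, 0, 0.004], "angular": [0, 0, 0]}
    - {"claw": 255, "dp": [0, 0, 0.004], "angular": [0, 0, 0]}
    - {"claw": 255, "dp": [0, 0, 0.004], "angular": [0, 0, 0]}
    - {"claw": 255, "dp": [0, 0, 0.003], "angular": [0, 0, 0]}
    - {"claw": 255, "dp": [0, 0, 0.003], "angular": [0, 0, 0]}

```text
clock: 9.58
tcp_pos: [0.4929, 0.3447, 0.1193]
orientation: [-0.0, 0.584, 0.812, -0.0]
wrist_force: [-0.3, -0.0, -2.9]
finger_gap: 0.0095
```

Request:
play_rows:
  steps:
    - {"claw": 255, "dp": [0, 0, 0.001], "angular": [0, 0, 0]}
    - {"claw": 255, "dp": [0, 0, 0.001], "angular": [0, 0, 0]}
    - {"claw": 255, "dp": [0, 0, 0.0005], "angular": [0, 0, 0]}
    - {"claw": 255, "dp": [0, 0, 0], "angular": [0, 0, 0]}
    - {"claw": 255, "dp": [0, 0, 0], "angular": [0, 0, 0]}
    - {"claw": 255, "dp": [0, 0, 0], "angular": [0, 0, 0]}
    - {"claw": 255, "dp": [0, 0, 0], "angular": [0, 0, 0]}
    - {"claw": 255, "dp": [0, 0, 0], "angular": [0, 0, 0]}

```text
clock: 10.25
tcp_pos: [0.4929, 0.3447, 0.1181]
orientation: [0.0, 0.584, 0.812, 0.0]
wrist_force: [-3.3, -1.6, 5.3]
finger_gap: 0.0093
```

Lip has seated on the rim (upward force 5 N at the expected height). Release and rise.

Request:
play_rows:
  steps:
    - {"claw": 225, "dp": [0, 0, 0], "angular": [0, 0, 0]}
    - {"claw": 210, "dp": [0, 0, 0], "angular": [0, 0, 0]}
    - {"claw": 190, "dp": [0, 0, 0], "angular": [0, 0, 0]}
    - {"claw": 160, "dp": [0, 0, 0], "angular": [0, 0, 0]}
    - {"claw": 120, "dp": [0, 0, 0], "angular": [0, 0, 0]}
    - {"claw": 100, "dp": [0, 0, 0], "angular": [0, 0, 0]}
    - {"claw": 100, "dp": [0, 0, 0], "angular": [0, 0, 0]}
    - {"claw": 100, "dp": [0, 0, 0], "angular": [0, 0, 0]}

```text
clock: 10.92
tcp_pos: [0.493, 0.3447, 0.1172]
orientation: [-0.0, 0.584, 0.812, 0.0]
wrist_force: [1.2, 0.3, -0.4]
finger_gap: 0.0519
```

Request:
play_rows:
  steps:
    - {"claw": 100, "dp": [0, 0, -0.005], "angular": [0, 0, 0]}
    - {"claw": 100, "dp": [0, 0, -0.01], "angular": [0, 0, 0]}
    - {"claw": 100, "dp": [0, 0, -0.02], "angular": [0, 0, 0]}
    - {"claw": 60, "dp": [0, 0, -0.025], "angular": [0, 0, 0]}
    - {"claw": 0, "dp": [0, 0, -0.025], "angular": [0, 0, 0]}
    - {"claw": 0, "dp": [0, 0, -0.025], "angular": [0, 0, 0]}
    - {"claw": 0, "dp": [0, 0, -0.02], "angular": [0, 0, 0]}
    - {"claw": 0, "dp": [0, 0, -0.01], "angular": [0, 0, 0]}

```text
clock: 11.58
tcp_pos: [0.494, 0.3453, 0.2617]
orientation: [0.001, 0.584, 0.812, 0.003]
wrist_force: [0.3, -0.3, -0.5]
finger_gap: 0.0853
```

Run:
```python
from h import *
p,d,c,M=look('wrist'); save('w4',p,1.3); P=cloud(d,c,M)
t=cur(); print(t[0],t[2]['clock'],t[2]['finger_gap'])
a=np.radians(18.5); ex=np.array([np.cos(a),np.sin(a)]); ey=np.array([-ex[1],ex[0]]); o=np.array([.492,.3441])
q=P[...,:2]-o; qx=q@ex; qy=q@ey; z=P[...,2]
m=(z>.135)&(z<.16)&(abs(qx)<.03)&(abs(qy)<.04)
print('grip top',m.sum(),[np.percentile(v[m],[2,50,98]).round(4).tolist() for v in (qx,qy,z)])
for lo in np.arange(.01,.11,.0125):
    s=(qx>lo)&(qx<lo+.0125)&(z>.075)&(z<.125)&(abs(qy)<.075)
    if s.sum()>10: print(lo.round(4),s.sum(),np.percentile(z[s],[50,90,98]).round(4),np.percentile(qy[s],[2,98]).round(4))
# tray
X,m=comp(P,.03,.05,xy=(.38,.55,0,.2)); print(len(X),cv2.minAreaRect(X[:,:2].astype(np.float32)*1000))
```

```text
[0.49442548 0.34549439 0.26238713] 11.6333 0.08550209664573534
grip top 513 [[0.0033, 0.0082, 0.0139], [-0.0202, 0.0015, 0.0207], [0.1367, 0.1446, 0.1464]]
0.01 227 [0.0978 0.1004 0.1009] [-0.0624  0.0614]
0.0225 152 [0.0953 0.0977 0.0986] [-0.0626  0.0613]
0.035 149 [0.0937 0.0958 0.0967] [-0.0625  0.0613]
0.0475 140 [0.0919 0.0942 0.0949] [-0.0623  0.0614]
0.06 118 [0.0905 0.0924 0.0932] [-0.0625  0.0615]
0.0725 116 [0.0888 0.0906 0.0916] [-0.0627  0.0621]
0.085 729 [0.087  0.0889 0.0896] [-0.0606  0.06  ]
293 ((478.5042419433594, 96.04917907714844), (107.22339630126953, 39.88128662109375), 54.9189338684082)
```

View pics/w4.png

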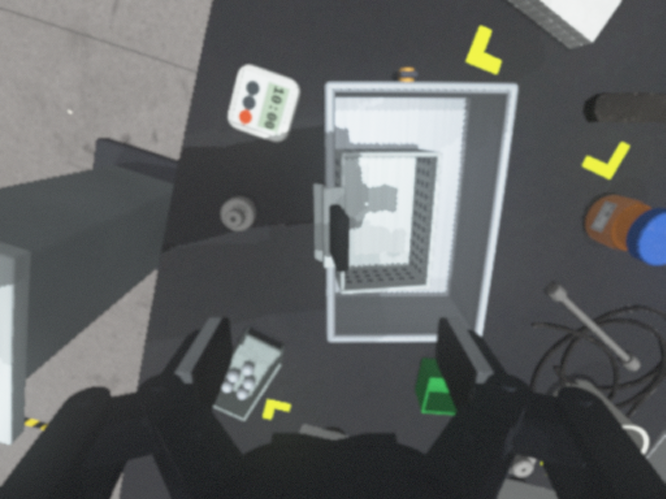

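The basket hangs on the near rim: grip plate at (340,235), box within the tank. Lip is about 1 mm off centre, tilt about 0.15 rad. Balls sit at the tray's closed end (240,380). Next I hover over the tray with the camera at its closed end.

Run:
```python
from h import *
plan([.44,.11,.22],down(92),n=12) ;print()
s=plan([.44,.14,.24],down(92.),n=12)
s=plan([.44,.11,.21],down(167),n=12,start=s)
```

```text
[{"claw":0,"dp":[-0.0172,-0.0106,0.0034],"angular":[0.03,0.02,-6.12]},
{"claw":0,"dp":[-0.0159,-0.0123,0.0035],"angular":[0.03,0.02,-6.12]},
{"claw":0,"dp":[-0.0145,-0.014,0.0034],"angular":[0.03,0.02,-6.12]},
{"claw":0,"dp":[-0.013,-0.0154,0.0035],"angular":[0.03,0.02,-6.12]},
{"claw":0,"dp":[-0.0113,-0.0167,0.0034],"angular":[0.03,0.02,-6.12]},
{"claw":0,"dp":[-0.0094,-0.0179,0.0035],"angular":[0.03,0.02,-6.12]},
{"claw":0,"dp":[-0.0074,-0.0187,0.0034],"angular":[0.03,0.02,-6.12]},
{"claw":0,"dp":[-0.0054,-0.0194,0.0035],"angular":[0.03,0.02,-6.12]}]
[{"claw":0,"dp":[-0.0034,-0.0199,0.0035],"angular":[0.03,0.02,-6.12]},
{"claw":0,"dp":[-0.0011,-0.0201,0.0035],"angular":[0.03,0.02,-6.12]},
{"claw":0,"dp":[0.0009,-0.0201,0.0034],"angular":[0.03,0.02,-6.12]},
{"claw":0,"dp":[0.0031,-0.0199,0.0036],"angular":[0.03,0.02,-6.12]}]
end [0.44 0.11 0.22]

[{"claw":0,"dp":[-0.0148,-0.0098,0.0018],"angular":[0.03,0.02,-6.12]},
{"claw":0,"dp":[-0.0137,-0.0112,0.0018],"angular":[0.03,0.02,-6.12]},
{"claw":0,"dp":[-0.0124,-0.0127,0.0017],"angular":[0.03,0.02,-6.12]},
{"claw":0,"dp":[-0.0109,-0.01
[... 696 characters left out ...]
:[0.0003,-0.0025,0.0025],"angular":[0,0,-6.25]},
{"claw":0,"dp":[0.0007,-0.0024,0.0025],"angular":[0,0,-6.25]},
{"claw":0,"dp":[0.0009,-0.0023,0.0025],"angular":[0,0,-6.25]},
{"claw":0,"dp":[0.0011,-0.0023,0.0025],"angular":[0,0,-6.25]},
{"claw":0,"dp":[0.0014,-0.0021,0.0025],"angular":[0,0,-6.25]},
{"claw":0,"dp":[0.0016,-0.0019,0.0025],"angular":[0,0,-6.25]},
{"claw":0,"dp":[0.0018,-0.0017,0.0025],"angular":[0,0,-6.25]}]
[{"claw":0,"dp":[0.0019,-0.0016,0.0025],"angular":[0,0,-6.25]},
{"claw":0,"dp":[0.0022,-0.0013,0.0025],"angular":[0,0,-6.25]},
{"claw":0,"dp":[0.0022,-0.0011,0.0025],"angular":[0,0,-6.25]},
{"claw":0,"dp":[0.0024,-0.0008,0.0025],"angular":[0,0,-6.25]}]
end [0.44 0.11 0.21]
```

Request:
play_rows:
  steps:
    - {"claw": 0, "dp": [-0.0148, -0.0098, 0.0018], "angular": [0, 0, -6.12]}
    - {"claw": 0, "dp": [-0.0137, -0.0112, 0.0018], "angular": [0, 0, -6.12]}
    - {"claw": 0, "dp": [-0.0124, -0.0127, 0.0017], "angular": [0, 0, -6.12]}
    - {"claw": 0, "dp": [-0.0109, -0.0139, 0.0018], "angular": [0, 0, -6.12]}
    - {"claw": 0, "dp": [-0.0094, -0.015, 0.0018], "angular": [0, 0, -6.12]}
    - {"claw": 0, "dp": [-0.0078, -0.016, 0.0018], "angular": [0, 0, -6.12]}
    - {"claw": 0, "dp": [-0.006, -0.0166, 0.0018], "angular": [0, 0, -6.12]}
    - {"claw": 0, "dp": [-0.0042, -0.0173, 0.0018], "angular": [0, 0, -6.12]}

```text
clock: 12.3
tcp_pos: [0.4558, 0.2068, 0.242]
orientation: [-0.001, 0.192, 0.981, -0.0]
wrist_force: [-0.1, -0.0, 0.7]
finger_gap: 0.0855
```

Request:
play_rows:
  steps:
    - {"claw": 0, "dp": [-0.0024, -0.0175, 0.0018], "angular": [0, 0, -6.12]}
    - {"claw": 0, "dp": [-0.0005, -0.0177, 0.0019], "angular": [0, 0, -6.12]}
    - {"claw": 0, "dp": [0.0014, -0.0177, 0.0018], "angular": [0, 0, -6.12]}
    - {"claw": 0, "dp": [0.0033, -0.0174, 0.0018], "angular": [0, 0, -6.12]}
    - {"claw": 0, "dp": [0.0001, -0.0025, 0.0025], "angular": [0, 0, -6.25]}
    - {"claw": 0, "dp": [0.0003, -0.0025, 0.0025], "angular": [0, 0, -6.25]}
    - {"claw": 0, "dp": [0.0007, -0.0024, 0.0025], "angular": [0, 0, -6.25]}
    - {"claw": 0, "dp": [0.0009, -0.0023, 0.0025], "angular": [0, 0, -6.25]}

```text
clock: 12.97
tcp_pos: [0.4379, 0.1288, 0.2248]
orientation: [-0.001, -0.236, 0.972, 0.0]
wrist_force: [0.0, -0.0, -0.5]
finger_gap: 0.0852
```

Request:
play_rows:
  steps:
    - {"claw": 0, "dp": [0.0011, -0.0023, 0.0025], "angular": [0, 0, -6.25]}
    - {"claw": 0, "dp": [0.0014, -0.0021, 0.0025], "angular": [0, 0, -6.25]}
    - {"claw": 0, "dp": [0.0016, -0.0019, 0.0025], "angular": [0, 0, -6.25]}
    - {"claw": 0, "dp": [0.0018, -0.0017, 0.0025], "angular": [0, 0, -6.25]}
    - {"claw": 0, "dp": [0.0019, -0.0016, 0.0025], "angular": [0, 0, -6.25]}
    - {"claw": 0, "dp": [0.0022, -0.0013, 0.0025], "angular": [0, 0, -6.25]}
    - {"claw": 0, "dp": [0.0022, -0.0011, 0.0025], "angular": [0, 0, -6.25]}
    - {"claw": 0, "dp": [0.0024, -0.0008, 0.0025], "angular": [0, 0, -6.25]}

```text
clock: 13.63
tcp_pos: [0.4379, 0.109, 0.2048]
orientation: [-0.0, -0.625, 0.781, 0.0]
wrist_force: [-0.4, -0.4, 0.1]
finger_gap: 0.085
```

Request:
play_rows:
  steps:
    - {"claw": 0, "dp": [0, 0, 0], "angular": [0, 0, 0]}
    - {"claw": 0, "dp": [0, 0, 0], "angular": [0, 0, 0]}
    - {"claw": 0, "dp": [0, 0, 0], "angular": [0, 0, 0]}
    - {"claw": 0, "dp": [0, 0, 0], "angular": [0, 0, 0]}
    - {"claw": 0, "dp": [0, 0, 0], "angular": [0, 0, 0]}
    - {"claw": 0, "dp": [0, 0, 0], "angular": [0, 0, 0]}
    - {"claw": 0, "dp": [0, 0, 0], "angular": [0, 0, 0]}
    - {"claw": 0, "dp": [0, 0, 0], "angular": [0, 0, 0]}

```text
clock: 14.3
tcp_pos: [0.4386, 0.1092, 0.2058]
orientation: [0.0, -0.622, 0.783, -0.0]
wrist_force: [-0.2, -0.2, -0.5]
finger_gap: 0.0854
```

Run:
```python
from h import *
p,d,c,M=look('wrist'); save('w5',p,1.3); P=cloud(d,c,M)
t=cur(); print(t[0],t[2]['clock'],t[2]['joint_pos'].round(3),np.degrees(np.arctan2(t[1][1,1],t[1][0,1])))
for zl,zh in ((.031,.05),(.012,.05)):
    X,m=comp(P,zl,zh,xy=(.38,.54,0,.2)); v,u=np.where(m); print(len(X),u.min(),u.max(),v.min(),v.max(),np.percentile(X[:,2],[50,95,99]).round(4),cv2.minAreaRect(X[:,:2].astype(np.float32)*1000))
```

```text
[0.4385219  0.10915989 0.20573475] 14.35 [ 0.066  0.09  -0.317  1.163  0.    -1.278] 166.98329433124093
703 213 263 130 216 [0.0387 0.04   0.0405] ((458.4375305175781, 106.49608612060547), (99.8397445678711, 54.16952133178711), 77.9393081665039)
1749 213 263 128 216 [0.0196 0.0398 0.0402] ((458.515869140625, 106.86274719238281), (100.5896224975586, 54.16952133178711), 77.9393081665039)
```

View pics/w5.png

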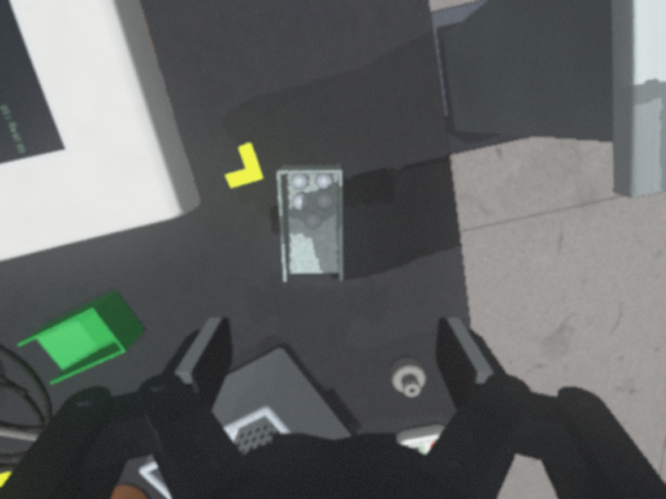

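Wrist view: tray at (313,225) with all five balls at its closed (upper) end. Fit: centre (0.4585, 0.1066), yaw 77.9°. Grasp it.

Run:
```python
from h import *
s=plan([.4585,.1066,.08],down(167.9))
```

```text
[{"claw":0,"dp":[-0.0002,-0.0025,0.0157],"angular":[0,0,-0.11]},
{"claw":0,"dp":[-0.0003,-0.0025,0.0157],"angular":[0,0,-0.11]},
{"claw":0,"dp":[-0.0002,-0.0025,0.0158],"angular":[0,0,-0.11]},
{"claw":0,"dp":[-0.0003,-0.0025,0.0157],"angular":[0,0,-0.11]},
{"claw":0,"dp":[-0.0002,-0.0025,0.0157],"angular":[0,0,-0.11]},
{"claw":0,"dp":[-0.0002,-0.0025,0.0157],"angular":[0,0,-0.11]},
{"claw":0,"dp":[-0.0002,-0.0025,0.0157],"angular":[0,0,-0.11]},
{"claw":0,"dp":[-0.0003,-0.0025,0.0157],"angular":[0,0,-0.11]}]
end [0.4585 0.1067 0.08  ]
```

Request:
play_rows:
  steps:
    - {"claw": 0, "dp": [-0.0002, -0.0025, 0.0157], "angular": [0, 0, -0.11]}
    - {"claw": 0, "dp": [-0.0003, -0.0025, 0.0157], "angular": [0, 0, -0.11]}
    - {"claw": 0, "dp": [-0.0002, -0.0025, 0.0158], "angular": [0, 0, -0.11]}
    - {"claw": 0, "dp": [-0.0003, -0.0025, 0.0157], "angular": [0, 0, -0.11]}
    - {"claw": 0, "dp": [-0.0002, -0.0025, 0.0157], "angular": [0, 0, -0.11]}
    - {"claw": 0, "dp": [-0.0002, -0.0025, 0.0157], "angular": [0, 0, -0.11]}
    - {"claw": 0, "dp": [-0.0002, -0.0025, 0.0157], "angular": [0, 0, -0.11]}
    - {"claw": 0, "dp": [-0.0003, -0.0025, 0.0157], "angular": [0, 0, -0.11]}

```text
clock: 15.02
tcp_pos: [0.4586, 0.1066, 0.0793]
orientation: [0.0, -0.628, 0.778, -0.0]
wrist_force: [0.3, -1.0, -0.4]
finger_gap: 0.0855
```

Request:
play_rows:
  steps:
    - {"claw": 0, "dp": [0, 0, 0.012], "angular": [0, 0, 0]}
    - {"claw": 0, "dp": [0, 0, 0.012], "angular": [0, 0, 0]}
    - {"claw": 0, "dp": [0, 0, 0.012], "angular": [0, 0, 0]}
    - {"claw": 0, "dp": [0, 0, 0.012], "angular": [0, 0, 0]}
    - {"claw": 0, "dp": [0, 0, 0.008], "angular": [0, 0, 0]}
    - {"claw": 0, "dp": [0, 0, 0.005], "angular": [0, 0, 0]}
    - {"claw": 0, "dp": [0, 0, 0.003], "angular": [0, 0, 0]}
    - {"claw": 0, "dp": [0, 0, 0], "angular": [0, 0, 0]}

```text
clock: 15.68
tcp_pos: [0.4583, 0.1066, 0.0157]
orientation: [-0.0, -0.628, 0.778, 0.0]
wrist_force: [-0.3, -0.1, -0.6]
finger_gap: 0.0853
```

Request:
play_rows:
  steps:
    - {"claw": 60, "dp": [0, 0, 0], "angular": [0, 0, 0]}
    - {"claw": 80, "dp": [0, 0, 0], "angular": [0, 0, 0]}
    - {"claw": 100, "dp": [0, 0, 0], "angular": [0, 0, 0]}
    - {"claw": 255, "dp": [0, 0, 0], "angular": [0, 0, 0]}
    - {"claw": 255, "dp": [0, 0, 0], "angular": [0, 0, 0]}
    - {"claw": 255, "dp": [0, 0, 0], "angular": [0, 0, 0]}
    - {"claw": 255, "dp": [0, 0, 0], "angular": [0, 0, 0]}
    - {"claw": 255, "dp": [0, 0, 0], "angular": [0, 0, 0]}
  force: 50

```text
clock: 16.35
tcp_pos: [0.4591, 0.1067, 0.0168]
orientation: [0.001, -0.628, 0.778, -0.0]
wrist_force: [-0.7, 0.0, 6.4]
finger_gap: 0.0534
```

Run:
```python
from h import *
t=cur(); print(t[0],t[2]['clock'],t[2]['joint_pos'].round(3),t[2]['finger_gap'])
```

```text
[0.45913975 0.10668286 0.01676651] 16.35 [ 0.058  0.309 -0.563  0.698  0.    -1.301] 0.05344783658699505
```

Tray is held (gap 53 mm). Plan the carry with a slight nose-up tilt, and the pour about the tray's lip.

```bash
cat >> h.py <<'E'
def tilt(th,phi): return down(th)@R.from_rotvec([0,phi,0],degrees=True).as_matrix()
a_=np.radians(18.5); EX=np.array([np.cos(a_),np.sin(a_),0]); EY=np.array([-EX[1],EX[0],0]); RIM=np.array([.492,.3441,.1])
def pour(phi,lz,tx=.053,ty=-.035):
    Q=tilt(198.5,phi); lip=RIM+tx*EX+ty*EY; lip[2]=lz
    return lip-Q@np.array([-.05,0,-.0035]),Q
E
python3 - <<'E'
from h import *
s=plan([.459,.115,.12],tilt(167.9,-16),claw=255)
s=plan(*pour(-16,.23),n=16,claw=255,start=s)
E
```

```text
[{"claw":255,"dp":[-0.001,0.0002,-0.0129],"angular":[-0.01,-2,0]},
{"claw":255,"dp":[-0.0015,0.0002,-0.0129],"angular":[-0.01,-2,0]},
{"claw":255,"dp":[-0.0019,0.0003,-0.0128],"angular":[-0.01,-2,0]},
{"claw":255,"dp":[-0.0024,0.0002,-0.0127],"angular":[-0.01,-2,0]},
{"claw":255,"dp":[-0.0028,0.0002,-0.0126],"angular":[-0.01,-2,0]},
{"claw":255,"dp":[-0.0032,0.0002,-0.0126],"angular":[-0.01,-2,0]},
{"claw":255,"dp":[-0.0037,0.0003,-0.0124],"angular":[-0.01,-2,0]},
{"claw":255,"dp":[-0.0041,0.0002,-0.0122],"angular":[-0.01,-2,0]}]
end [0.459 0.115 0.12 ]
[{"claw":255,"dp":[-0.0129,-0.0045,-0.0023],"angular":[-0.53,0,-1.84]},
{"claw":255,"dp":[-0.0127,-0.0048,-0.0024],"angular":[-0.53,0,-1.84]},
{"claw":255,"dp":[-0.0125,-0.0053,-0.0025],"angular":[-0.53,0,-1.84]},
{"claw":255,"dp":[-0.0124,-0.0056,-0.0025],"angular":[-0.53,0,-1.84]},
{"claw":255,"dp":[-0.0121,-0.006,-0.0025],"angular":[-0.53,0,-1.84]},
{"claw":255,"dp":[-0.012,-0.0064,-0.0026],"angular":[-0.53,0,-1.84]},
{"claw":255,"dp":[-0.0118,-0.0067,-0.0027],"angular":[-0.53,0,-1.84]},
{"claw":255,"dp":[-0.0115,-0.007,-0.0027],"angular":[-0.53,0,-1.84]}]
[{"claw":255,"dp":[-0.0114,-0.0074,-0.0028],"angular":[-0.53,0,-1.84]},
{"claw":255,"dp":[-0.011,-0.0078,-0.0028],"angular":[-0.53,0,-1.84]},
{"claw":255,"dp":[-0.0108,-0.0081,-0.003],"angular":[-0.53,0,-1.84]},
{"claw":255,"dp":[-0.0106,-0.0083,-0.003],"angular":[-0.53,0,-1.84]},
{"claw":255,"dp":[-0.0103,-0.0087,-0.0031],"angular":[-0.53,0,-1.84]},
{"claw":255,"dp":[-0.01,-0.009,-0.0031],"angular":[-0.53,0,-1.84]},
{"claw":255,"dp":[-0.0097,-0.0093,-0.0033],"angular":[-0.53,0,-1.84]},
{"claw":255,"dp":[-0.0094,-0.0095,-0.0033],"angular":[-0.53,0,-1.84]}]
end [0.5683 0.2831 0.2128]
```

Request:
play_rows:
  steps:
    - {"claw": 255, "dp": [0, 0, -0.006], "angular": [0, 0, 0]}
    - {"claw": 255, "dp": [-0.001, 0, -0.014], "angular": [0, -2, 0]}
    - {"claw": 255, "dp": [-0.002, 0, -0.014], "angular": [0, -2.5, 0]}
    - {"claw": 255, "dp": [-0.0024, 0, -0.014], "angular": [0, -2.5, 0]}
    - {"claw": 255, "dp": [-0.0028, 0, -0.014], "angular": [0, -2.5, 0]}
    - {"claw": 255, "dp": [-0.0032, 0, -0.014], "angular": [0, -2.5, 0]}
    - {"claw": 255, "dp": [-0.0037, 0, -0.014], "angular": [0, -2, 0]}
    - {"claw": 255, "dp": [-0.0041, 0, -0.0122], "angular": [0, -2, 0]}

```text
clock: 17.02
tcp_pos: [0.4595, 0.1138, 0.1209]
orientation: [0.109, -0.622, 0.77, 0.088]
wrist_force: [-0.5, -0.9, -2.7]
finger_gap: 0.0536
```

Request:
play_rows:
  steps:
    - {"claw": 255, "dp": [-0.0129, -0.0045, -0.0023], "angular": [-0.53, 0, -1.84]}
    - {"claw": 255, "dp": [-0.0127, -0.0048, -0.0024], "angular": [-0.53, 0, -1.84]}
    - {"claw": 255, "dp": [-0.0125, -0.0053, -0.0025], "angular": [-0.53, 0, -1.84]}
    - {"claw": 255, "dp": [-0.0124, -0.0056, -0.0025], "angular": [-0.53, 0, -1.84]}
    - {"claw": 255, "dp": [-0.0121, -0.006, -0.0025], "angular": [-0.53, 0, -1.84]}
    - {"claw": 255, "dp": [-0.012, -0.0064, -0.0026], "angular": [-0.53, 0, -1.84]}
    - {"claw": 255, "dp": [-0.0118, -0.0067, -0.0027], "angular": [-0.53, 0, -1.84]}
    - {"claw": 255, "dp": [-0.0115, -0.007, -0.0027], "angular": [-0.53, 0, -1.84]}

```text
clock: 17.68
tcp_pos: [0.5143, 0.1983, 0.1664]
orientation: [-0.095, 0.72, -0.68, -0.102]
wrist_force: [-0.1, -0.7, -2.6]
finger_gap: 0.0534
```

Request:
play_rows:
  steps:
    - {"claw": 255, "dp": [-0.0114, -0.0074, -0.0028], "angular": [-0.53, 0, -1.84]}
    - {"claw": 255, "dp": [-0.011, -0.0078, -0.0028], "angular": [-0.53, 0, -1.84]}
    - {"claw": 255, "dp": [-0.0108, -0.0081, -0.003], "angular": [-0.53, 0, -1.84]}
    - {"claw": 255, "dp": [-0.0106, -0.0083, -0.003], "angular": [-0.53, 0, -1.84]}
    - {"claw": 255, "dp": [-0.0103, -0.0087, -0.0031], "angular": [-0.53, 0, -1.84]}
    - {"claw": 255, "dp": [-0.01, -0.009, -0.0031], "angular": [-0.53, 0, -1.84]}
    - {"claw": 255, "dp": [-0.0097, -0.0093, -0.0033], "angular": [-0.53, 0, -1.84]}
    - {"claw": 255, "dp": [-0.0094, -0.0095, -0.0033], "angular": [-0.53, 0, -1.84]}

```text
clock: 18.35
tcp_pos: [0.5691, 0.2823, 0.2126]
orientation: [-0.08, 0.804, -0.578, -0.114]
wrist_force: [0.2, 0.0, -2.5]
finger_gap: 0.0534
```

Run:
```python
from h import *
t=cur(); print(t[0],t[2]['clock'],t[2]['joint_pos'].round(3),t[2]['finger_gap'],t[2]['wrist_force'],R.from_matrix(tilt(198.5,-16).T@t[1]).as_rotvec(degrees=True).round(2))
p,d,c,M=look('wrist'); save('w6',p,1.0)
s=plan(*pour(0,.15),claw=255)
s=plan(*pour(26,.13),claw=255,start=s)
s=plan(*pour(60,.13),n=16,claw=255,start=s)
```

```text
[0.56905711 0.28226898 0.21263782] 18.35 [ 0.206  0.443  0.144  1.307  0.277 -1.694] 0.0533562624017879 [ 0.18803402  0.00402295 -2.53539208] [-0.15  0.01 -0.07]
[{"claw":255,"dp":[0.0027,0.0004,0.008],"angular":[-0.01,2.01,0.03]},
{"claw":255,"dp":[0.0024,0.0003,0.008],"angular":[-0.01,2.01,0.03]},
{"claw":255,"dp":[0.0022,0.0004,0.0081],"angular":[-0.01,2.01,0.03]},
{"claw":255,"dp":[0.0018,0.0003,0.0082],"angular":[-0.01,2.01,0.03]},
{"claw":255,"dp":[0.0016,0.0003,0.0083],"angular":[-0.01,2.01,0.03]},
{"claw":255,"dp":[0.0012,0.0004,0.0083],"angular":[-0.01,2.01,0.03]},
{"claw":255,"dp":[0.001,0.0003,0.0084],"angular":[-0.01,2.01,0.03]},
{"claw":255,"dp":[0.0007,0.0004,0.0084],"angular":[-0.01,2.01,0.03]}]
end [0.5692 0.2803 0.1465]
[{"claw":255,"dp":[-0.0004,0,-0.0003],"angular":[0,3.25,0]},
{"claw":255,"dp":[-0.0005,0,-0.0003],"angular":[0,3.25,0]},
{"claw":255,"dp":[-0.0004,0,-0.0003],"angular":[0,3.25,0]},
{"claw":255,"dp":[-0.0003,0,-0.0004],"angular":[0,3.25,0]},
{"claw":255,"dp":[-0.0004,0,-0.0004],"angular":[0,3.25,0]},
{"claw":255,"dp":[-0.0003,0,-0.0004],"angular":[0,3.
[... 428 characters left out ...]
019],"angular":[0,2.12,0]},
{"claw":255,"dp":[0,0,-0.0018],"angular":[0,2.12,0]},
{"claw":255,"dp":[-0.0001,0,-0.0018],"angular":[0,2.12,0]},
{"claw":255,"dp":[0.0001,0,-0.0019],"angular":[0,2.12,0]}]
[{"claw":255,"dp":[0.0001,0,-0.0018],"angular":[0,2.12,0]},
{"claw":255,"dp":[0.0002,0,-0.0018],"angular":[0,2.12,0]},
{"claw":255,"dp":[0.0003,0,-0.0018],"angular":[0,2.12,0]},
{"claw":255,"dp":[0.0003,0,-0.0018],"angular":[0,2.12,0]},
{"claw":255,"dp":[0.0004,0,-0.0018],"angular":[0,2.12,0]},
{"claw":255,"dp":[0.0005,0,-0.0018],"angular":[0,2.12,0]},
{"claw":255,"dp":[0.0005,0,-0.0017],"angular":[0,2.12,0]},
{"claw":255,"dp":[0.0006,0,-0.0018],"angular":[0,2.12,0]}]
end [0.5622 0.3012 0.1715]
```

View pics/w6.png

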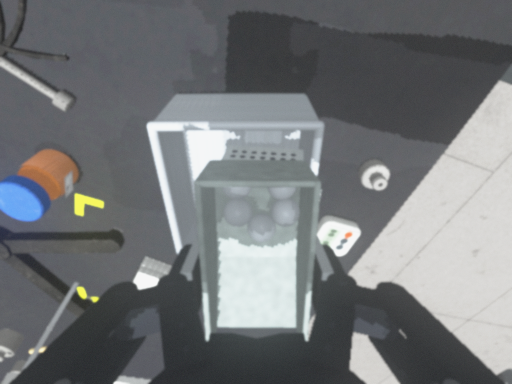

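Wrist view: tray level in the jaws, five balls at its closed end (260,205), basket holes visible ahead at (265,150). Lower, then tip.

Request:
play_rows:
  steps:
    - {"claw": 255, "dp": [0.0027, 0.0004, 0.008], "angular": [0, 2, 0]}
    - {"claw": 255, "dp": [0.0024, 0.0003, 0.008], "angular": [0, 2, 0]}
    - {"claw": 255, "dp": [0.0022, 0.0004, 0.0081], "angular": [0, 2, 0]}
    - {"claw": 255, "dp": [0.0018, 0.0003, 0.0082], "angular": [0, 2, 0]}
    - {"claw": 255, "dp": [0.0016, 0.0003, 0.0083], "angular": [0, 2, 0]}
    - {"claw": 255, "dp": [0.0012, 0.0004, 0.0083], "angular": [0, 2, 0]}
    - {"claw": 255, "dp": [0.001, 0.0003, 0.0084], "angular": [0, 2, 0]}
    - {"claw": 255, "dp": [0.0007, 0.0004, 0.0084], "angular": [0, 2, 0]}

```text
clock: 19.07
tcp_pos: [0.5669, 0.2776, 0.1448]
orientation: [0.001, 0.811, -0.584, 0.0]
wrist_force: [-0.3, 0.6, -2.0]
finger_gap: 0.0531
```

Request:
play_rows:
  steps:
    - {"claw": 255, "dp": [-0.0004, 0, -0.0003], "angular": [0, 3.25, 0]}
    - {"claw": 255, "dp": [-0.0005, 0, -0.0003], "angular": [0, 3.25, 0]}
    - {"claw": 255, "dp": [-0.0004, 0, -0.0003], "angular": [0, 3.25, 0]}
    - {"claw": 255, "dp": [-0.0003, 0, -0.0004], "angular": [0, 3.25, 0]}
    - {"claw": 255, "dp": [-0.0004, 0, -0.0004], "angular": [0, 3.25, 0]}
    - {"claw": 255, "dp": [-0.0003, 0, -0.0004], "angular": [0, 3.25, 0]}
    - {"claw": 255, "dp": [-0.0004, 0, -0.0004], "angular": [0, 3.25, 0]}
    - {"claw": 255, "dp": [-0.0003, 0, -0.0004], "angular": [0, 3.25, 0]}

```text
clock: 19.73
tcp_pos: [0.566, 0.2813, 0.1477]
orientation: [0.132, 0.791, -0.569, 0.183]
wrist_force: [0.5, -0.1, -2.1]
finger_gap: 0.0533
```

Run:
```python
from h import *
t=cur(); print(t[0],pour(26,.13)[0],t[2]['clock'],t[2]['joint_pos'].round(3),t[2]['wrist_force'],R.from_matrix(tilt(198.5,26).T@t[1]).as_rotvec(degrees=True).round(2))
```

```text
[0.56597947 0.28126778 0.14773119] [0.56811323 0.28365342 0.14877278] 19.7333 [ 0.534  0.564  0.13   1.241 -0.445 -1.337] [ 0.47328234 -0.13841955 -2.10422514] [-0.06  0.12 -0.02]
```

Position within 3 mm; continue tipping to 60°, then hold.

Request:
play_rows:
  steps:
    - {"claw": 255, "dp": [-0.0004, 0, -0.0018], "angular": [0, 2.12, 0]}
    - {"claw": 255, "dp": [-0.0004, 0, -0.0018], "angular": [0, 2.12, 0]}
    - {"claw": 255, "dp": [-0.0002, 0, -0.0018], "angular": [0, 2.12, 0]}
    - {"claw": 255, "dp": [-0.0002, 0, -0.0018], "angular": [0, 2.12, 0]}
    - {"claw": 255, "dp": [-0.0002, 0, -0.0019], "angular": [0, 2.12, 0]}
    - {"claw": 255, "dp": [0, 0, -0.0018], "angular": [0, 2.12, 0]}
    - {"claw": 255, "dp": [-0.0001, 0, -0.0018], "angular": [0, 2.12, 0]}
    - {"claw": 255, "dp": [0.0001, 0, -0.0019], "angular": [0, 2.12, 0]}

```text
clock: 20.4
tcp_pos: [0.5632, 0.2901, 0.1592]
orientation: [0.215, 0.755, -0.544, 0.297]
wrist_force: [-0.2, -0.1, -1.0]
finger_gap: 0.0534
```

Request:
play_rows:
  steps:
    - {"claw": 255, "dp": [0.0001, 0, -0.0018], "angular": [0, 2.12, 0]}
    - {"claw": 255, "dp": [0.0002, 0, -0.0018], "angular": [0, 2.12, 0]}
    - {"claw": 255, "dp": [0.0003, 0, -0.0018], "angular": [0, 2.12, 0]}
    - {"claw": 255, "dp": [0.0003, 0, -0.0018], "angular": [0, 2.12, 0]}
    - {"claw": 255, "dp": [0.0004, 0, -0.0018], "angular": [0, 2.12, 0]}
    - {"claw": 255, "dp": [0.0005, 0, -0.0018], "angular": [0, 2.12, 0]}
    - {"claw": 255, "dp": [0.0005, 0, -0.0018], "angular": [0, 2.12, 0]}
    - {"claw": 255, "dp": [0.0006, 0, -0.0018], "angular": [0, 2.12, 0]}

```text
clock: 21.07
tcp_pos: [0.5604, 0.2989, 0.1706]
orientation: [0.292, 0.703, -0.506, 0.405]
wrist_force: [-0.5, 0.3, -1.1]
finger_gap: 0.0535
```

Request:
play_rows:
  steps:
    - {"claw": 255, "dp": [0, 0, 0], "angular": [0, 0, 0]}
    - {"claw": 255, "dp": [0, 0, 0], "angular": [0, 0, 0]}
    - {"claw": 255, "dp": [0, 0, 0], "angular": [0, 0, 0]}
    - {"claw": 255, "dp": [0, 0, 0], "angular": [0, 0, 0]}
    - {"claw": 255, "dp": [0, 0, 0], "angular": [0, 0, 0]}
    - {"claw": 255, "dp": [0, 0, 0], "angular": [0, 0, 0]}
    - {"claw": 255, "dp": [0, 0, 0], "angular": [0, 0, 0]}
    - {"claw": 255, "dp": [0, 0, 0], "angular": [0, 0, 0]}

```text
clock: 21.73
tcp_pos: [0.5608, 0.2989, 0.1711]
orientation: [0.292, 0.703, -0.506, 0.405]
wrist_force: [-0.1, 1.2, -1.0]
finger_gap: 0.0532
```

Run:
```python
from h import *
t=cur(); print(t[0],pour(60,.13)[0],t[2]['clock'],t[2]['joint_pos'].round(3),t[2]['wrist_force'])
p,d,c,M=look('wrist'); save('w7',p,1.0)
```

```text
[0.5607531  0.29891475 0.17112375] [0.56226121 0.30114327 0.17155127] 21.7333 [ 0.731  0.89   0.446  1.727 -0.917 -0.859] [-0.13491178  1.19675365 -0.98838911]
```

View pics/w7.png

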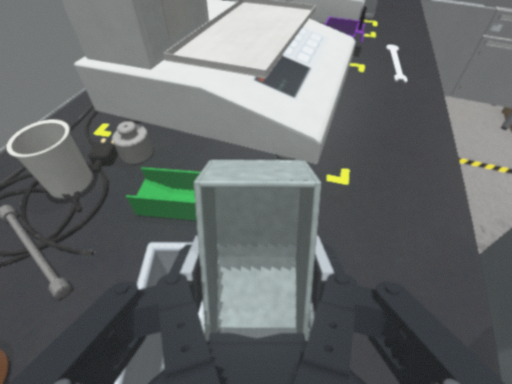

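Wrist view: tray empty (its visible interior (258,250) shows no balls; wrist load dropped by about 1 N). Tilt back up and return.

Run:
```python
from h import *
s=plan(*pour(0,.20),n=16,claw=255)
s=plan([.459,.1067,.12],down(167.9),n=16,claw=255,start=s)
```

```text
[{"claw":255,"dp":[0.002,-0.0001,0.0003],"angular":[0,-3.74,0]},
{"claw":255,"dp":[0.002,-0.0002,0.0002],"angular":[0,-3.74,0]},
{"claw":255,"dp":[0.0021,-0.0001,0],"angular":[0,-3.74,0]},
{"claw":255,"dp":[0.002,-0.0001,-0.0001],"angular":[0,-3.74,0]},
{"claw":255,"dp":[0.0021,-0.0002,-0.0002],"angular":[0,-3.74,0]},
{"claw":255,"dp":[0.002,-0.0001,-0.0004],"angular":[0,-3.74,0]},
{"claw":255,"dp":[0.0019,-0.0001,-0.0005],"angular":[0,-3.74,0]},
{"claw":255,"dp":[0.002,-0.0002,-0.0006],"angular":[0,-3.74,0]}]
[{"claw":255,"dp":[0.0019,-0.0001,-0.0007],"angular":[0,-3.74,0]},
{"claw":255,"dp":[0.0018,-0.0002,-0.0009],"angular":[0,-3.74,0]},
{"claw":255,"dp":[0.0018,-0.0001,-0.001],"angular":[0,-3.74,0]},
{"claw":255,"dp":[0.0017,-0.0001,-0.0011],"angular":[0,-3.74,0]},
{"claw":255,"dp":[0.0017,-0.0002,-0.0012],"angular":[0,-3.74,0]},
{"claw":255,"dp":[0.0015,-0.0001,-0.0013],"angular":[0,-3.74,0]},
{"claw":255,"dp":[0.0015,-0.0001,-0.0014],"angular":[0,-3.74,0]},
{"claw":255,"dp":[0.0014,-0.0002,-0.0015],"angular":[0,-3.74,0]}]
end [0.5693 0.2803 0.1965]
[{"claw":255,"dp":[0.0081,0.0
[... 304 characters left out ...]
0096,0.0085,0.0048],"angular":[0,0,1.91]},
{"claw":255,"dp":[0.0099,0.0082,0.0048],"angular":[0,0,1.91]},
{"claw":255,"dp":[0.0102,0.0078,0.0048],"angular":[0,0,1.91]}]
[{"claw":255,"dp":[0.0105,0.0075,0.0048],"angular":[0,0,1.91]},
{"claw":255,"dp":[0.0107,0.0071,0.0048],"angular":[0,0,1.91]},
{"claw":255,"dp":[0.0109,0.0068,0.0048],"angular":[0,0,1.91]},
{"claw":255,"dp":[0.0111,0.0064,0.0048],"angular":[0,0,1.91]},
{"claw":255,"dp":[0.0114,0.0061,0.0048],"angular":[0,0,1.91]},
{"claw":255,"dp":[0.0115,0.0056,0.0047],"angular":[0,0,1.91]},
{"claw":255,"dp":[0.0117,0.0053,0.0048],"angular":[0,0,1.91]},
{"claw":255,"dp":[0.0119,0.0049,0.0048],"angular":[0,0,1.91]}]
end [0.459  0.1067 0.12  ]
```

Request:
play_rows:
  steps:
    - {"claw": 255, "dp": [0.002, -0.0001, 0.0003], "angular": [0, -3.74, 0]}
    - {"claw": 255, "dp": [0.002, -0.0002, 0.0002], "angular": [0, -3.74, 0]}
    - {"claw": 255, "dp": [0.0021, -0.0001, 0], "angular": [0, -3.74, 0]}
    - {"claw": 255, "dp": [0.002, -0.0001, -0.0001], "angular": [0, -3.74, 0]}
    - {"claw": 255, "dp": [0.0021, -0.0002, -0.0002], "angular": [0, -3.74, 0]}
    - {"claw": 255, "dp": [0.002, -0.0001, -0.0004], "angular": [0, -3.74, 0]}
    - {"claw": 255, "dp": [0.0019, -0.0001, -0.0005], "angular": [0, -3.74, 0]}
    - {"claw": 255, "dp": [0.002, -0.0002, -0.0006], "angular": [0, -3.74, 0]}

```text
clock: 22.45
tcp_pos: [0.5648, 0.2898, 0.1842]
orientation: [0.15, 0.784, -0.564, 0.209]
wrist_force: [-0.3, 0.1, -1.9]
finger_gap: 0.0534
```

Request:
play_rows:
  steps:
    - {"claw": 255, "dp": [0.0019, -0.0001, -0.0007], "angular": [0, -3.74, 0]}
    - {"claw": 255, "dp": [0.0018, -0.0002, -0.0009], "angular": [0, -3.74, 0]}
    - {"claw": 255, "dp": [0.0018, -0.0001, -0.001], "angular": [0, -3.74, 0]}
    - {"claw": 255, "dp": [0.0017, -0.0001, -0.0011], "angular": [0, -3.74, 0]}
    - {"claw": 255, "dp": [0.0017, -0.0002, -0.0012], "angular": [0, -3.74, 0]}
    - {"claw": 255, "dp": [0.0015, -0.0001, -0.0013], "angular": [0, -3.74, 0]}
    - {"claw": 255, "dp": [0.0015, -0.0001, -0.0014], "angular": [0, -3.74, 0]}
    - {"claw": 255, "dp": [0.0014, -0.0002, -0.0015], "angular": [0, -3.74, 0]}

```text
clock: 23.12
tcp_pos: [0.569, 0.2801, 0.1969]
orientation: [-0.0, 0.812, -0.584, -0.001]
wrist_force: [1.0, 0.3, -2.4]
finger_gap: 0.0536
```

Request:
play_rows:
  steps:
    - {"claw": 255, "dp": [0.0081, 0.01, 0.0048], "angular": [0, 0, 1.91]}
    - {"claw": 255, "dp": [0.0084, 0.0097, 0.0048], "angular": [0, 0, 1.91]}
    - {"claw": 255, "dp": [0.0088, 0.0094, 0.0048], "angular": [0, 0, 1.91]}
    - {"claw": 255, "dp": [0.009, 0.0091, 0.0048], "angular": [0, 0, 1.91]}
    - {"claw": 255, "dp": [0.0094, 0.0088, 0.0047], "angular": [0, 0, 1.91]}
    - {"claw": 255, "dp": [0.0096, 0.0085, 0.0048], "angular": [0, 0, 1.91]}
    - {"claw": 255, "dp": [0.0099, 0.0082, 0.0048], "angular": [0, 0, 1.91]}
    - {"claw": 255, "dp": [0.0102, 0.0078, 0.0048], "angular": [0, 0, 1.91]}

```text
clock: 23.78
tcp_pos: [0.5133, 0.1928, 0.1579]
orientation: [0.001, 0.726, -0.687, 0.001]
wrist_force: [0.5, 0.8, -2.1]
finger_gap: 0.0532
```

Request:
play_rows:
  steps:
    - {"claw": 255, "dp": [0.0105, 0.0075, 0.0048], "angular": [0, 0, 1.91]}
    - {"claw": 255, "dp": [0.0107, 0.0071, 0.0048], "angular": [0, 0, 1.91]}
    - {"claw": 255, "dp": [0.0109, 0.0068, 0.0048], "angular": [0, 0, 1.91]}
    - {"claw": 255, "dp": [0.0111, 0.0064, 0.0048], "angular": [0, 0, 1.91]}
    - {"claw": 255, "dp": [0.0114, 0.0061, 0.0048], "angular": [0, 0, 1.91]}
    - {"claw": 255, "dp": [0.0115, 0.0056, 0.0047], "angular": [0, 0, 1.91]}
    - {"claw": 255, "dp": [0.0117, 0.0053, 0.0048], "angular": [0, 0, 1.91]}
    - {"claw": 255, "dp": [0.0119, 0.0049, 0.0048], "angular": [0, 0, 1.91]}

```text
clock: 24.45
tcp_pos: [0.4582, 0.106, 0.1199]
orientation: [-0.001, -0.628, 0.778, -0.001]
wrist_force: [-0.3, 0.4, -1.7]
finger_gap: 0.053
```

Run:
```python
from h import *
t=cur(); print(t[0],t[2]['clock'],t[2]['finger_gap'],t[2]['wrist_force'],R.from_matrix(down(167.9).T@t[1]).as_rotvec(degrees=True).round(2))
p,d,c,M=look('top'); save('t2',p[150:240,100:240],5)
```

```text
[0.45820074 0.10602783 0.1198553 ] 24.45 0.05300210035809089 [-0.31426063  0.42898736 -1.70557369] [0.01 0.12 0.04]
```

View pics/t2.png

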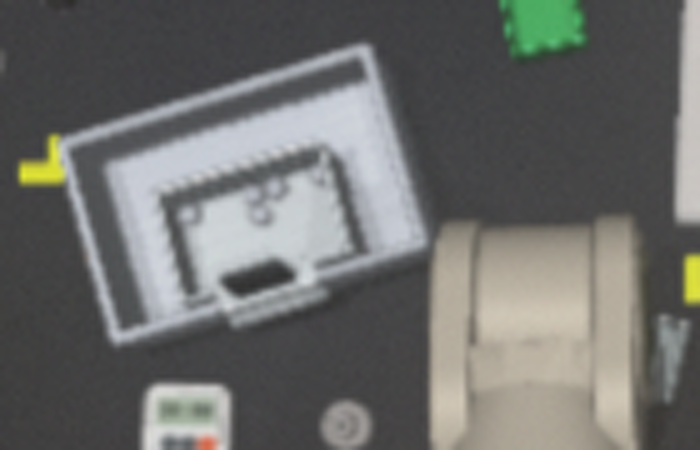

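Top view: five balls seen in the basket, at crop px (190,212), (258,195), (275,185), (262,212), (322,172). Timer (185,415) and weight (347,425) are in place. Set the tray down.

Request:
play_rows:
  steps:
    - {"claw": 255, "dp": [0, 0, 0.016], "angular": [0, 0, 0]}
    - {"claw": 255, "dp": [0, 0, 0.018], "angular": [0, 0, 0]}
    - {"claw": 255, "dp": [0, 0, 0.018], "angular": [0, 0, 0]}
    - {"claw": 255, "dp": [0, 0, 0.018], "angular": [0, 0, 0]}
    - {"claw": 255, "dp": [0, 0, 0.013], "angular": [0, 0, 0]}
    - {"claw": 255, "dp": [0, 0, 0.008], "angular": [0, 0, 0]}
    - {"claw": 255, "dp": [0, 0, 0.005], "angular": [0, 0, 0]}
    - {"claw": 255, "dp": [0, 0, 0.003], "angular": [0, 0, 0]}

```text
clock: 25.17
tcp_pos: [0.4589, 0.1066, 0.0206]
orientation: [-0.001, -0.629, 0.777, -0.0]
wrist_force: [0.5, -0.1, -1.2]
finger_gap: 0.053
```

Request:
play_rows:
  steps:
    - {"claw": 255, "dp": [0, 0, 0.001], "angular": [0, 0, 0]}
    - {"claw": 255, "dp": [0, 0, 0.001], "angular": [0, 0, 0]}
    - {"claw": 255, "dp": [0, 0, 0.001], "angular": [0, 0, 0]}
    - {"claw": 255, "dp": [0, 0, 0.001], "angular": [0, 0, 0]}
    - {"claw": 255, "dp": [0, 0, 0], "angular": [0, 0, 0]}
    - {"claw": 255, "dp": [0, 0, 0], "angular": [0, 0, 0]}
    - {"claw": 255, "dp": [0, 0, 0], "angular": [0, 0, 0]}
    - {"claw": 255, "dp": [0, 0, 0], "angular": [0, 0, 0]}

```text
clock: 25.83
tcp_pos: [0.459, 0.1066, 0.017]
orientation: [-0.0, -0.629, 0.777, -0.001]
wrist_force: [-0.3, -0.0, -1.4]
finger_gap: 0.0532
```

Within 1 mm of the table; release slowly and rise.

Request:
play_rows:
  steps:
    - {"claw": 255, "dp": [0, 0, 0.0005], "angular": [0, 0, 0]}
    - {"claw": 90, "dp": [0, 0, 0], "angular": [0, 0, 0]}
    - {"claw": 75, "dp": [0, 0, 0], "angular": [0, 0, 0]}
    - {"claw": 60, "dp": [0, 0, 0], "angular": [0, 0, 0]}
    - {"claw": 40, "dp": [0, 0, 0], "angular": [0, 0, 0]}
    - {"claw": 20, "dp": [0, 0, 0], "angular": [0, 0, 0]}
    - {"claw": 0, "dp": [0, 0, 0], "angular": [0, 0, 0]}
    - {"claw": 0, "dp": [0, 0, 0], "angular": [0, 0, 0]}

```text
clock: 26.5
tcp_pos: [0.459, 0.1066, 0.0164]
orientation: [-0.0, -0.629, 0.777, -0.0]
wrist_force: [0.1, 0.0, 0.0]
finger_gap: 0.0857
```

Request:
play_rows:
  steps:
    - {"claw": 0, "dp": [0, 0, -0.005], "angular": [0, 0, 0]}
    - {"claw": 0, "dp": [0, 0, -0.015], "angular": [0, 0, 0]}
    - {"claw": 0, "dp": [0, 0, -0.025], "angular": [0, 0, 0]}
    - {"claw": 0, "dp": [0, 0, -0.03], "angular": [0, 0, 0]}
    - {"claw": 0, "dp": [0, 0, -0.03], "angular": [0, 0, 0]}
    - {"claw": 0, "dp": [0, 0, -0.03], "angular": [0, 0, 0]}
    - {"claw": 0, "dp": [0, 0, -0.03], "angular": [0, 0, 0]}
    - {"claw": 0, "dp": [0, 0, -0.02], "angular": [0, 0, 0]}

```text
clock: 27.17
tcp_pos: [0.4597, 0.107, 0.2048]
orientation: [0.001, -0.629, 0.777, -0.001]
wrist_force: [1.0, 0.3, 0.3]
finger_gap: 0.0852
```

Request:
play_rows:
  steps:
    - {"claw": 0, "dp": [0, 0, 0], "angular": [0, 0, 0]}
    - {"claw": 0, "dp": [0, 0, 0], "angular": [0, 0, 0]}
    - {"claw": 0, "dp": [0, 0, 0], "angular": [0, 0, 0]}
    - {"claw": 0, "dp": [0, 0, 0], "angular": [0, 0, 0]}
    - {"claw": 0, "dp": [0, 0, 0], "angular": [0, 0, 0]}
    - {"claw": 0, "dp": [0, 0, 0], "angular": [0, 0, 0]}
    - {"claw": 0, "dp": [0, 0, 0], "angular": [0, 0, 0]}
    - {"claw": 0, "dp": [0, 0, 0], "angular": [0, 0, 0]}

```text
clock: 27.83
tcp_pos: [0.4587, 0.1069, 0.2009]
orientation: [-0.001, -0.629, 0.777, -0.0]
wrist_force: [0.0, 0.1, 0.0]
finger_gap: 0.0853
```

Run:
```python
from h import *
p,d,c,M=look('wrist'); P=cloud(d,c,M); t=cur(); print(t[0],t[2]['clock'])
X,m=comp(P,.012,.06,xy=(.38,.54,0,.2)); print('tray',np.percentile(X[:,2],[50,95,99]).round(4),cv2.minAreaRect(X[:,:2].astype(np.float32)*1000))
p2,d2,c2,M2=look('top'); P2=cloud(d2,c2,M2); q=P2-RIM; qx=q@EX; qy=q@EY; z=P2[...,2]
for lo in np.arange(.01,.11,.0125):
    s=(qx>lo)&(qx<lo+.0125)&(z>.075)&(z<.125)&(abs(qy)<.075)
    if s.sum()>3: print(lo.round(4),s.sum(),np.percentile(z[s],[50,90]).round(4))
m=(z>.135)&(z<.16)&(abs(qx)<.03)&(abs(qy)<.04); print('grip top',m.sum(),qx[m].mean(),qy[m].mean(),z[m].max())
a=cv2.resize(p2[160:225,110:200],None,fx=7,fy=7,interpolation=cv2.INTER_CUBIC)[:,:480]; b=cv2.resize(p,None,fx=.62,fy=.62)
h=max(a.shape[0],b.shape[0]); f=lambda x:cv2.copyMakeBorder(x,0,h-x.shape[0],0,0,cv2.BORDER_CONSTANT)
save('fin',np.hstack([f(a),f(b)]))
```

```text
[0.45881645 0.10685062 0.20103031] 27.8833
tray [0.0293 0.0397 0.0403] ((459.183349609375, 106.63829040527344), (100.39439392089844, 54.223079681396484), 77.5710678100586)
0.01 36 [0.0972 0.1016]
0.0225 17 [0.0931 0.1014]
0.035 15 [0.0916 0.0999]
0.0475 13 [0.0903 0.0949]
0.06 13 [0.0905 0.0949]
0.0725 14 [0.089 0.093]
0.085 75 [0.0867 0.0928]
grip top 45 0.00916471654570435 -0.0009397953173236691 0.15475225862999076
```

View pics/fin.png

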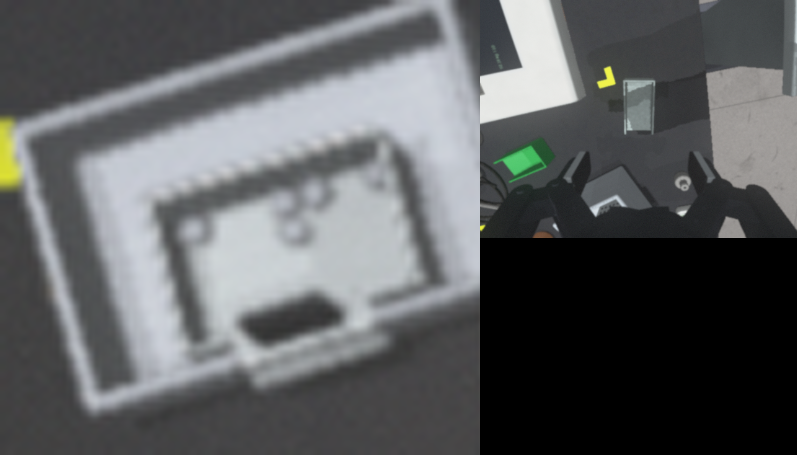

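Final view: five balls in the basket at (197,228), (287,200), (318,190), (295,230), (380,178), unmoved since the last look. The tray is empty and upright, at inset (640,107). Handing in.

```bash
python3 -c "
from workcell import env
print(env.hand_in())"
```

```text
the job is handed in; nothing more can be done
None
```

The basket is hooked on the tank's near long rim, all five balls are tipped into it, and the empty tray is back upright where it started. I handed the job in at about 28 s; it gives no verdict.

- **Basket:** the lip sits about 1–2 mm off the rim's centre line, both across and along it. It hangs tilted about 0.15 rad, within the 0.3 rad limit.
- **Balls:** five circles are visible in the basket, at the same places in two top views. The ball count is by eye, and the wrist force was too noisy to confirm it by weight.
- **Tray:** it stands upright with its walls 40 mm high, within about 1 mm of its original spot, and looks empty.
- **Bystanders:** the timer and weight look unmoved, but I did not re-measure them. The arm never came near the spanner, and I did not re-measure that either.

No check failed or disagreed.

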